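Secure a culture flask under the sprung hold-down arm

ROBOT

A 6-joint arm with a two-finger parallel gripper is mounted at the origin on a cart in front of the work surface, level with it; the furniture and walls round the work are solid. World frame = base frame: x ahead of the robot, y to its left, z up, the work surface at z = 0. Lengths are in m, angles in rad, forces in N, time in s.
With the tool pointing down it reaches from about 0.375 to 0.9 m from the base axis. Payload 3.1 kg.
Tool frame: the origin (TCP) lies midway between the tips of the shut fingers; the grasp point (between the pads) lies 19 mm behind it (manip.grasp_offset is the distance from the TCP to the grasp point, in m); z points along the fingers, y is the line along which they close (so a half turn about z gives the same grasp; the last joint's range is limited). The gripper opens to 85 mm and grips with 20 to 120 N. Pads are 22 mm wide; open, the fingers measure 114 mm over their backs; the gripper's body (76 mm by 85 mm) begins 54 mm behind the grasp point. The pads swing forward as they close: fully open they stand 13 mm farther back than shut.
Start: joints at [-1.308, 0.527, 1.433, -0, 1.181, -0.178], TCP at [0.267, -0.565, 0.197] pointing down, gripper open.
Joint ranges: [-3.08, 3.08], [-0.75, 2.2], [0.22, 2.44], [-1.43, 4.57], [0, 2.65], [-2.85, 2.85]. Speed limits (rad/s): [2.79, 2.79, 3.14, 3.14, 3.14, 3.14].

INTERFACE

Orientations are given as a unit quaternion [x, y, z, w].
In Python, from station import sensors, cams, order, manip gives the robot as it stands.
- The arm moves only by the tool move_arm, never from a script. Its argument "targets" is a list of rows, each an object of numbers: "dx", "dy", "dz": the shift along the world's x, y, z normalised to -1 to 1, where 1 is 25 mm; "rx", "ry", "rz": the turn, a rotation vector about the world's x, y, z normalised to -1 to 1, where 1 is 30 degrees. A call has exactly 10 rows; each row shifts and turns the commanded pose from where the row before left it; what a row does not reach is not made up. A row lasts 1/8 s, in which the tool goes at most 62.5 mm and 10.7 degrees, less where a joint would pass 70% of its speed; a pose out of reach is approached as far as the arm can. A call with a number of a shift or a turn outside -1 to 1 is refused whole. A call with a gripper value outside its range is refused whole. "claw" is the opening in per cent of the stroke, from 0 (shut) to 100 (fully open), set as the call begins (left out, the last holds). The fingers move at their own pace and stop on an object; "newtons" is the grip in N (left out, the last holds). Time passes only in rows, so rows that do not move let the fingers close, or fill a call up. It gives the time, the measured TCP pose, the force, the opening and the grip force at its end, in the units of the state.
- sensors.sense(): the state, without advancing time (a new reading comes with each control period).
- cams.snapshot(name): name is "scene" or "top" or "wrist"; returns the picture (420x560x3 uint8, red, green, blue); there is no depth.
- cams.camera_model(name): a dict with "fx", "fy", "cx", "cy" (pixels), "extrinsics" (4x4, takes a point from world to camera coordinates). Camera axes: x right, y down, z forward; pixel columns grow to the right and rows downward; lengths in m; the calibration is good to about 2 mm. A picture is of the moment at which its call begins: read the wrist's pose just before it. camera_model takes no time and is no camera call; for the wrist camera it gives the pose at the moment of the call.
- order.sign_off(): hands the job in; it is judged then, once.
The state is a dict: "t": time; "q": joint angles; "qd": joint speeds; "tau": joint torques, N m; "tcp_pos": TCP position; "tool_rot": TCP orientation; "force": force on the tool from outside, world axes, zero at the start; "ft_torque": the same for the moment, N m; "finger_gap": opening from 0.0 (shut) to 1.0 (fully open); "gripper_force": force on a finger pad.
Only numpy, scipy, OpenCV 4.12 (cv2) and the standard library are available. Lean on these libraries where they do the work, as an engineer would, in place of code of your own. Each camera call takes 0.05 s, during which the arm holds its last target. There are 200 camera calls.

TASK

First swing the red sprung hold-down arm of the aluminium station back until it stays up. Then take the culture flask out of the clear-roofed rack, keeping it level throughout, and lay it flat in the station's nest with its orange cap in the fork; then swing the arm forward again so that its rubber foot bears down on the flask, and let go. Leave the bottles that stand about where they are.

Things in the scene. Friction and masses are not known exactly. Their poses are not given: they have to be found in the camera images.
- station: Fixed aluminium base plate, 180 (x) x 124 (y) x 12 mm, lying on the worktop, left or right of the middle, turned by up to 0.25 rad. Origin on the worktop under the origin of a seated flask; the plate runs from x = -63 to +117 mm, a 40 mm wide tongue with a short gas spring on to +155. The arm's hinge is at +x (away from the robot), the black neck fork at -x.
- nest (a point): Point on the plate's top (z = 12 mm), axes as the station's. A seated flask has its origin here, cap to -x. Fork blocks: x -48 to -36 mm, 32 mm apart inside, 8 thick, 18 high. Rear stop: face at x = +54, 10 high, 44 wide. Side lips: x +32 to +50, inner faces y = +-29.5, 8 high. From x = -30 to +28 mm the flask's sides are free for fingers.
- hold_arm_pin (a point): Hinge pin of the red arm, at x = +92 mm, 46 mm above the worktop, in the station's frame; it lies along the station's y, in steel cheeks 34 mm wide over all and 20 mm long that rise to 56 mm above the worktop.
- hold_arm_grip (a point): Middle of the black T-grip at the arm's free end: a bar of 18 mm diameter, 32 mm long across the arm (along the station's y), on a 10 mm stem. At joint 0 it is 111 mm before the pin (-x) and 6 mm above it; at joint q it is turned up and back by q about the pin (circle of 112 mm radius).
- hold_arm (a joint): Red hold-down arm, 14 mm wide, rad: 0 = down on its stop (as it starts), about 0.2 = level, its 20 mm round rubber foot (80 mm from the pin) on a seated flask, 1.75 = fully back, nearly upright. An over-centre spring presses it down below 0.95 and back above (about 0.4 N m near either end), so it stays at either end when let go; moving it takes about 4 N at the grip.
- rack: Fixed white two-bay rack with a clear flat roof: 85 deep (x), 140 wide (y), 42 mm high, left or right of the middle, turned by up to 0.25 rad. Origin on the worktop under the middle of the open mouth, which faces -x (to the robot). Bays run to x = +81 mm, centred at y = +-34 mm, 64 mm wide, floor at 6 mm, roof's underside at 38 mm. The worktop before the mouth is free.
- flask: Clear culture flask, pink content, orange cap, lying flat, about 70 g: 100 long (x), 51 wide (y), 22 mm thick. Origin: underside, middle of the length; x points to the cap. Body x = -50 to +35 mm, tapering to the neck at its end; cap x = +32 to +50. Starts in the rack's left or right bay, only neck end and cap sticking out; no room there to take it by the body.
- flask_cap (a point): Middle of the flask's cap (22 mm diameter, 18 mm long along the flask's x), 43 mm from the origin along x, 11 mm above the underside.
- tape_roll: Bystander: roll of blue tape, 60 mm diameter, 22 mm high, fixed in the rack's other bay. Origin under its centre.
- blue_bottle: Bystander: bottle with blue content and blue cap, 56 mm diameter, 104 mm tall, loose. Origin under its centre; stands between rack and station.
- pink_bottle: Bystander: bottle with pink content and blue cap, 56 mm diameter, 104 mm tall, loose. Origin under its centre; stands between rack and station.
- white_bottle: Bystander: bottle with white label and blue cap, 56 mm diameter, 104 mm tall, loose, at the side. Origin under its centre.
- tip_box: Bystander: yellow pipette-tip box with clear lid, 88 x 122 x 71 mm, fixed, at the side. Origin under its centre; its x axis is the 88 mm side.

How it is judged:
On the way, in this order (a step that is already met when the one before it is completed fails the run):
1. the hold-down arm is swung back and stays up, the flask still in the rack (value of joint hold_arm above 1.4 rad and distance of flask from where it was at the start of the episode below 0.02 m), for 0.2 s.
2. the flask lies in the nest with the arm still back (x of flask in the frame of nest between -0.007 and 0.007 m and y of flask in the frame of nest between -0.007 and 0.007 m and z of flask in the frame of nest between -0.004 and 0.004 m and x of flask_cap in the frame of nest between -0.051 and -0.035 m and y of flask_cap in the frame of nest between -0.008 and 0.008 m and angle between flask's own z axis and vertical below 0.08 rad and value of joint hold_arm above 1.3 rad), for 0.2 s.
At the end, for the whole second after the job is handed in: The flask lies flat and at rest in the nest, its origin within 7 mm of the nest point along and across and 4 mm in height, its cap in the fork (within 8 mm), and the arm rests on it (joint 0.13 to 0.29 rad, still) (x of flask in the frame of nest between -0.007 and 0.007 m and y of flask in the frame of nest between -0.007 and 0.007 m and z of flask in the frame of nest between -0.004 and 0.004 m and x of flask_cap in the frame of nest between -0.051 and -0.035 m and y of flask_cap in the frame of nest between -0.008 and 0.008 m and angle between flask's own z axis and vertical below 0.08 rad and linear speed of flask below 0.02 m/s and value of joint hold_arm between 0.13 and 0.29 rad and velocity of joint hold_arm between -0.1 and 0.1 rad/s); the robot touches nothing.
It fails at once if a bottle is moved by more than 30 mm or tipped (distance of any of blue_bottle, pink_bottle, white_bottle from where it was at the start of the episode above 0.03 m or angle between any of blue_bottle, pink_bottle, white_bottle's own z axis and vertical above 0.4 rad).
It fails at once if the flask is tipped more than 0.5 rad from level (angle between flask's own z axis and vertical above 0.5 rad).
It also fails if it takes over 72 s, if anything falls off the work surface, if the arm or the gripper's body presses on something with over 40 N, if the wrist force passes 120 N, or if a joint passes its speed limit or range.

## Working session

There is one attempt and no reset: what is moved stays moved. The work goes in short steps, Python scripts to look and compute and a tool call to move; the robot and the scene stay as the last step left them, time stands still between calls to the robot, and variables do not carry over. Pictures are saved under pics/ and viewed, at most 10 in all, crops included, and the job is handed in when it is done.

Besides the shell and the picture viewer there is one more tool, called after "Request:" in YAML: its name, and indented under it one key for each argument. move_arm: Moves the arm, as the interface text tells. Scaled input: -1 to 1 covers 25 mm each way for a shift and 30 degrees each way for a turn. Its arguments: {"type":"object","properties":{"targets":{"type":"array"},"claw":{"type":"number"},"newtons":{"type":"number"}},"required":["targets"]}

```bash
ls; mkdir -p pics; python3 - <<'E'
from station import sensors,cams,manip
import cv2
print(sensors.sense()); print(manip.grasp_offset)
for n in("scene","top"):
    cv2.imwrite(f"pics/{n}0.png",cv2.resize(cams.snapshot(n)[:,:,::-1],(800,600),interpolation=cv2.INTER_CUBIC)); 
    c=cams.camera_model(n);print(n,c)
E
```

```text
pics
{'t': 0.0, 'q': array([-1.30749453e+00,  5.28483006e-01,  1.43389100e+00,  1.76558328e-05,
        1.18138529e+00, -1.78460523e-01]), 'qd': array([-0.00084485,  0.00034347,  0.0009181 ,  0.00024721,  0.00156676,
        0.00028881]), 'tau': array([-4.07634270e-04, -4.42353272e+01, -1.78023309e+01, -1.70141980e-04,
        8.55043007e-03, -6.02997886e-06]), 'tcp_pos': array([ 0.26705643, -0.56421094,  0.19632694]), 'tool_rot': array([ 9.75704939e-01,  2.19086051e-01, -3.77852718e-05, -1.08269036e-03]), 'force': array([0.08255561, 0.27593244, 0.58703656]), 'ft_torque': array([-0.02222244,  0.02233757, -0.01954299]), 'gripper_force': 0.0, 'finger_gap': 0.9982607974026428}
0.0187
scene {'fx': 455.5318095540661, 'fy': 455.5318095540661, 'cx': 281.99893765019783, 'cy': 205.9330421800354, 'extrinsics': array([[-0.71348001, -0.70027239, -0.02376672,  0.36684747],
       [-0.36516765,  0.40057587, -0.84035204,  0.24597069],
       [ 0.59799571, -0.59089555, -0.5415197 ,  1.29178293],
       [ 0.        ,  0.        ,  0.        ,  1.        ]])}
top {'fx': 468.41036081772535, 'fy': 468.41036081772535, 'cx': 284.40906852185753, 'cy': 209.2256896606957, 'extrinsics': array([[-0.00279335, -0.99999434,  0.00187586, -0.01418962],
       [-0.98946772,  0.00249245, -0.14473225,  0.5289298 ],
       [ 0.14472676, -0.00226039, -0.98946908,  1.60034181],
       [ 0.        ,  0.        ,  0.        ,  1.        ]])}
```

View pics/top0.png

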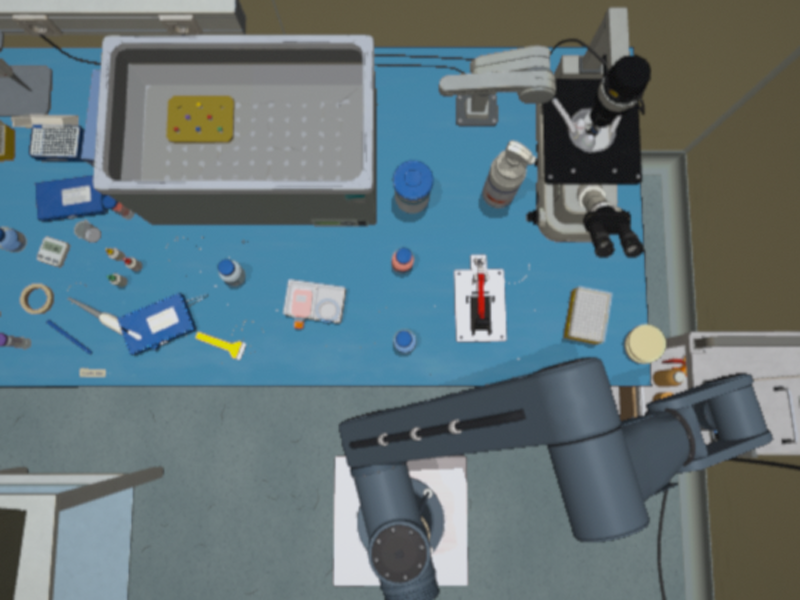

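View pics/scene0.png

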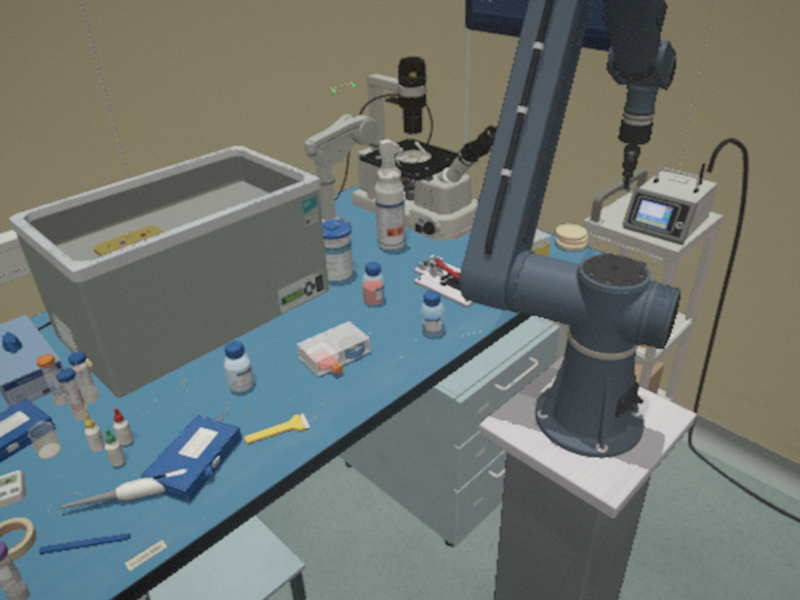

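The top view shows the rack at about (315,300), the flask cap at (299,324) in the left bay, the station at (481,305) and the bottles at (230,272), (403,260) and (404,342). I'll enlarge the relevant part.

```bash
cat > h.py <<'E'
import numpy as np,cv2
from station import sensors,cams
def ray(cam,u,v,z):
    c=cam if isinstance(cam,dict) else cams.camera_model(cam); E=np.array(c["extrinsics"]);R=E[:3,:3];o=-R.T@E[:3,3]
    d=R.T@np.array([(u-c["cx"])/c["fx"],(v-c["cy"])/c["fy"],1]); return o+d*(z-o[2])/d[2]
def proj(cam,p):
    c=cam if isinstance(cam,dict) else cams.camera_model(cam); E=np.array(c["extrinsics"])
    q=E[:3,:3]@np.asarray(p)+E[:3,3]; return np.array([c["fx"]*q[0]/q[2]+c["cx"],c["fy"]*q[1]/q[2]+c["cy"]])
E
python3 - <<'E'
from h import *
im=cams.snapshot("top")[:,:,::-1]
a=cv2.resize(im[170:250,190:290],(800,640),interpolation=cv2.INTER_CUBIC)[:300*2]
a=cv2.resize(im[175:250,190:270],(400,375),interpolation=cv2.INTER_CUBIC)
b=cv2.resize(im[175:250,300:380],(400,375),interpolation=cv2.INTER_CUBIC)
cv2.imwrite("pics/c1.png",np.hstack([a,b]))
for n,u,v in(("blue",404,342),("pink",403,260),("white",230,272)): print(n,ray("top",u*.7,v*.7,.104))
E
```

```text
blue [ 0.41789438 -0.00981013  0.104     ]
pink [ 0.61249881 -0.00788669  0.104     ]
white [0.58458072 0.40094633 0.104     ]
```

View pics/c1.png

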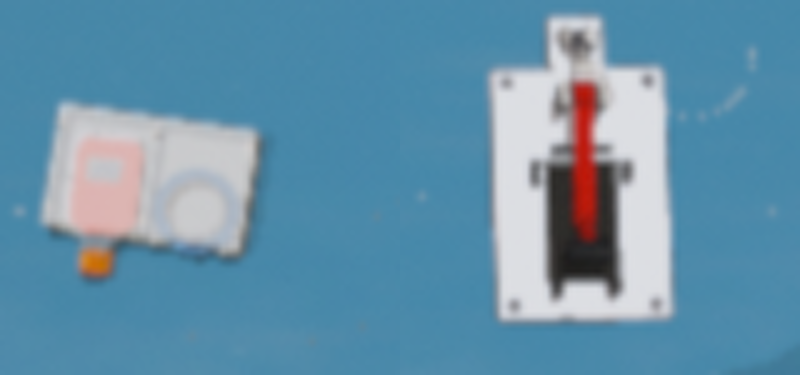

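The crop shows the station plate corners at (490,70), (662,68), (672,318), (498,320) and the rack roof corners at (62,102), (260,130), (244,258), (42,226). The cap is at (97,263), with the flask in the left bay.

```bash
python3 - <<'E'
from h import *
f=lambda P,ox,z:np.array([ray("top",(u-ox)/5-.4+(300 if ox else 190),v/5-.4+175,z)[:2] for u,v in P])
def fit(M,W):
    M=np.array(M);A=cv2.estimateAffinePartial2D(M.astype(np.float32),W.astype(np.float32))[0]
    cm,cw=M.mean(0),W.mean(0);H=(M-cm).T@(W-cw);th=np.arctan2(H[0,1]-H[1,0],H[0,0]+H[1,1])
    R=np.array([[np.cos(th),-np.sin(th)],[np.sin(th),np.cos(th)]]);t=cw-R@cm
    print("t",t,"th",th,"res mm",1000*(M@R.T+t-W).round(4));return R,t
S=f([(490,70),(662,68),(672,318),(498,320)],400,.012)
fit([(.117,.062),(.117,-.062),(-.063,-.062),(-.063,.062)],S)
K=f([(62,102),(260,130),(244,258),(42,226)],0,.042)
R,t=fit([(.085,.07),(.085,-.07),(0,-.07),(0,.07)],K)
cap=f([(97,263)],0,.02)[0];print("cap",cap,"in rack",R.T@(cap-t))
s=sensors.sense();print(s["tcp_pos"]);
E=np.array(cams.camera_model("wrist")["extrinsics"]);print("wristcam",-E[:3,:3].T@E[:3,3],E[2,:3])
E
```

```text
t [ 0.49102312 -0.19818534] th 0.01449328678818667 res mm [[ 0.   0.2]
 [ 0.7 -0.6]
 [ 0.  -0.4]
 [-0.7  0.9]]
t [0.48292963 0.21530278] th -0.14449588810565583 res mm [[-2.4 -0.8]
 [-2.3 -0.4]
 [ 3.6  1.7]
 [ 1.  -0.5]]
cap [0.46836076 0.24981473] in rack [-0.01938654  0.03205447]
[ 0.26708151 -0.56439365  0.19655429]
wristcam [ 0.33514037 -0.53112495  0.37281229] [-0.27494405 -0.12781838 -0.95292614]
```

Request:
move_arm:
  targets:
    - {"dx":0.41,"dy":0.73,"rz":-0.041}
    - {"dx":0.41,"dy":0.73,"rz":-0.041}
    - {"dx":0.41,"dy":0.73,"rz":-0.041}
    - {"dx":0.41,"dy":0.73,"rz":-0.041}
    - {"dx":0.41,"dy":0.73,"rz":-0.041}
    - {"dx":0.41,"dy":0.73,"rz":-0.041}
    - {"dx":0.41,"dy":0.73,"rz":-0.041}
    - {"dx":0.41,"dy":0.73,"rz":-0.041}
    - {"dx":0.41,"dy":0.73,"rz":-0.041}
    - {"dx":0.41,"dy":0.73,"rz":-0.041}
  claw: 100
  newtons: 30

```text
schema error: expected keys dx, dy, dz, rx, ry, rz
```

Request:
move_arm:
  targets:
    - {"dx":0.41,"dy":0.73,"rz":-0.041}
    - {"dx":0.41,"dy":0.73,"rz":-0.041}
    - {"dx":0.41,"dy":0.73,"rz":-0.041}
    - {"dx":0.41,"dy":0.73,"rz":-0.041}
    - {"dx":0.41,"dy":0.73,"rz":-0.041}
    - {"dx":0.41,"dy":0.73,"rz":-0.041}
    - {"dx":0.41,"dy":0.73,"rz":-0.041}
    - {"dx":0.41,"dy":0.73,"rz":-0.041}
    - {"dx":0.41,"dy":0.73,"rz":-0.041}
    - {"dx":0.41,"dy":0.73,"rz":-0.041}

```text
schema error: expected keys dx, dy, dz, rx, ry, rz
```

```bash
cat >> h.py <<'E'
import pickle
from scipy.spatial.transform import Rotation as Ro
def wsnap(name):
    s=sensors.sense();c=cams.camera_model("wrist");im=cams.snapshot("wrist")[:,:,::-1]
    pickle.dump(c,open(name+".pkl","wb"));cv2.imwrite(f"pics/{name}.png",cv2.resize(im,(800,600),interpolation=cv2.INTER_CUBIC));return s,c
def st(s=None):
    s=s or sensors.sense();M=Ro.from_quat(s["tool_rot"]).as_matrix()
    print("t",s["t"],"tcp",s["tcp_pos"].round(4),"y",M[:,1].round(4),"z",M[:,2].round(4),"F",s["force"].round(1),"gap",round(s["finger_gap"],3),"gf",s["gripper_force"])
E
python3 -c "
from h import *
s,c=wsnap('w1');st(s)"
```

```text
t 0.15 tcp [ 0.2671 -0.5644  0.1966] y [ 0.4276 -0.904  -0.0017] z [-5.0e-04  1.6e-03 -1.0e+00] F [ 0.4 -0.2 -0.1] gap 1.0 gf 0.0
```

View pics/w1.png

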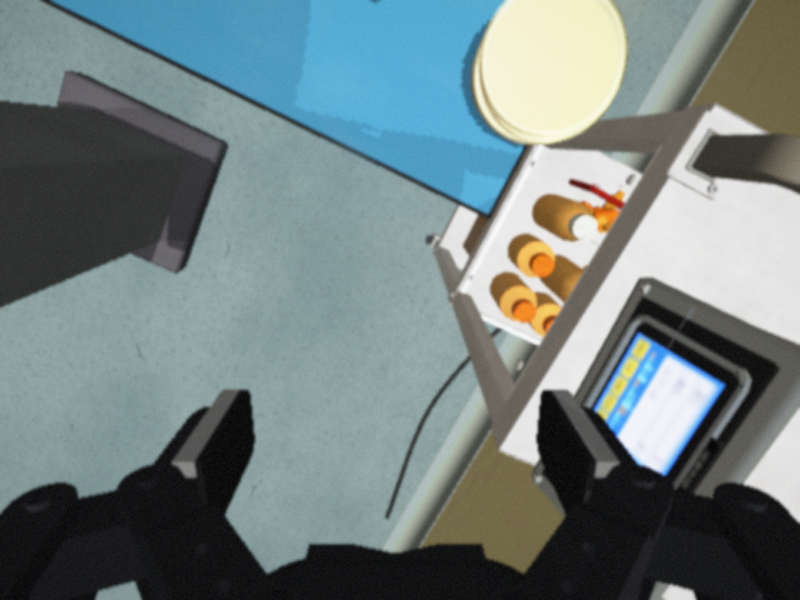

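The arm hasn't moved, because each row needs all six keys. The picture shows only the cart edge and the trolley, but it does show that the wrist camera sees what lies ahead of the fingers.

Request:
move_arm:
  targets:
    - {"dx":0.33,"dy":0.73,"dz":0.1,"rx":0,"ry":0,"rz":-0.041}
    - {"dx":0.33,"dy":0.73,"dz":0.1,"rx":0,"ry":0,"rz":-0.041}
    - {"dx":0.33,"dy":0.73,"dz":0.1,"rx":0,"ry":0,"rz":-0.041}
    - {"dx":0.33,"dy":0.73,"dz":0.1,"rx":0,"ry":0,"rz":-0.041}
    - {"dx":0.33,"dy":0.73,"dz":0.1,"rx":0,"ry":0,"rz":-0.041}
    - {"dx":0.33,"dy":0.73,"dz":0.1,"rx":0,"ry":0,"rz":-0.041}
    - {"dx":0.33,"dy":0.73,"dz":0.1,"rx":0,"ry":0,"rz":-0.041}
    - {"dx":0.33,"dy":0.73,"dz":0.1,"rx":0,"ry":0,"rz":-0.041}
    - {"dx":0.33,"dy":0.73,"dz":0.1,"rx":0,"ry":0,"rz":-0.041}
    - {"dx":0.33,"dy":0.73,"dz":0.1,"rx":0,"ry":0,"rz":-0.041}
  claw: 100
  newtons: 30

```text
t: 1.45
tcp_pos: [0.3499, -0.3817, 0.2223]
tool_rot: [0.994, 0.113, -0.0, -0.0]
force: [0.5, 0.5, -0.2]
finger_gap: 1.0
gripper_force: 0.0
```

Request:
move_arm:
  targets:
    - {"dx":0.33,"dy":0.73,"dz":0,"rx":0,"ry":0,"rz":-0.041}
    - {"dx":0.33,"dy":0.73,"dz":0,"rx":0,"ry":0,"rz":-0.041}
    - {"dx":0.33,"dy":0.73,"dz":0,"rx":0,"ry":0,"rz":-0.041}
    - {"dx":0.33,"dy":0.73,"dz":0,"rx":0,"ry":0,"rz":-0.041}
    - {"dx":0.33,"dy":0.73,"dz":0,"rx":0,"ry":0,"rz":-0.041}
    - {"dx":0.33,"dy":0.73,"dz":0,"rx":0,"ry":0,"rz":-0.041}
    - {"dx":0.33,"dy":0.73,"dz":0,"rx":0,"ry":0,"rz":-0.041}
    - {"dx":0.33,"dy":0.73,"dz":0,"rx":0,"ry":0,"rz":-0.041}
    - {"dx":0.33,"dy":0.73,"dz":0,"rx":0,"ry":0,"rz":-0.041}
    - {"dx":0.33,"dy":0.73,"dz":0,"rx":0,"ry":0,"rz":-0.041}

```text
t: 2.7
tcp_pos: [0.4324, -0.1993, 0.2223]
tool_rot: [1.0, 0.006, -0.0, -0.0]
force: [0.6, -0.2, 1.0]
finger_gap: 1.0
gripper_force: 0.0
```

```bash
python3 -c "
from h import *
s,c=wsnap('w2');st(s)"
```

```text
t 2.7 tcp [ 0.4324 -0.1993  0.2223] y [ 1.170e-02 -9.999e-01 -1.000e-04] z [-1.e-04  1.e-04 -1.e+00] F [ 0.6 -0.2  1. ] gap 1.0 gf 0.0
```

View pics/w2.png

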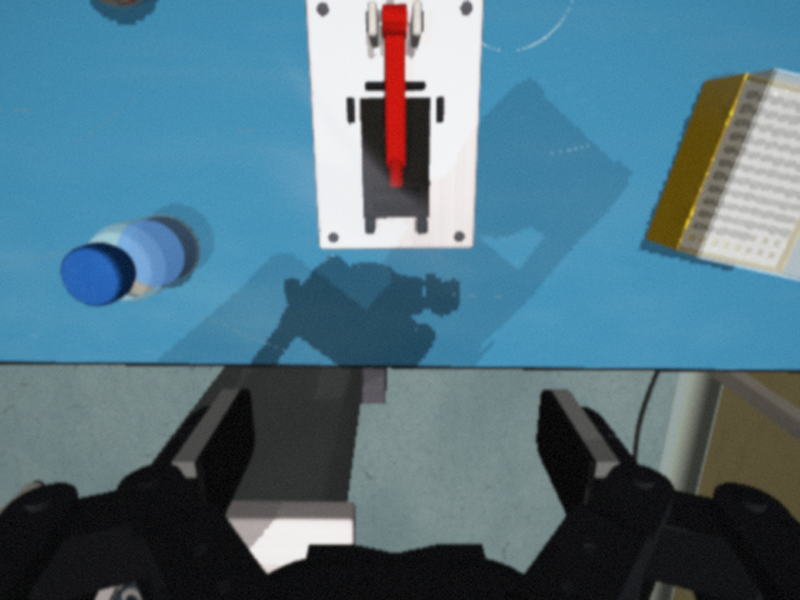

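The wrist view shows the plate's front corners at (319,248) and (472,246), screws at (333,237), (459,236), (322,8) and (466,7), and the black grip at about (397,195).

```bash
python3 - <<'E'
from h import *
c=pickle.load(open("w2.pkl","rb"))
g=lambda u,v,z=.012:ray(c,u*.7-.15,v*.7-.15,z)
P=[g(*p) for p in [(319,248),(472,246),(333,237),(459,236),(322,8),(466,7)]]
for p in P:print(p.round(4))
f=(P[0]+P[1])/2;m=(P[2]+P[3])/2;b=(P[4]+P[5])/2
d=(b-m);th=np.arctan2(d[1],d[0]);u=np.array([np.cos(th),np.sin(th)])
print("th",th,"origin",f[:2]+.063*u, "widths",np.linalg.norm(P[0]-P[1]))
for th,o in ((.0145,np.array([.491,-.1982])),):
  for x,y,z in((-.019,0,.061),(.092,0,.046)):
    w=o+np.array([np.cos(th)*x,np.sin(th)*x]);print((proj(c,[*w,z])+.15)/.7)
E
```

```text
[ 0.4265 -0.1378  0.012 ]
[ 0.4296 -0.2601  0.012 ]
[ 0.4355 -0.1492  0.012 ]
[ 0.4375 -0.2493  0.012 ]
[ 0.5962 -0.1458  0.012 ]
[ 0.598  -0.2459  0.012 ]
th 0.021387664105864925 origin [ 0.49102898 -0.19759467] widths 0.1223708488898279
[395.50560155 197.80322122]
[395.15843274  18.56281867]
```

Request:
move_arm:
  targets:
    - {"dx":0.4,"dy":0.04,"dz":-0.5,"rx":0,"ry":0,"rz":0.01}
    - {"dx":0.4,"dy":0,"dz":-0.8,"rx":0,"ry":0,"rz":0}
    - {"dx":0.4,"dy":0,"dz":-0.9,"rx":0,"ry":0,"rz":0}
    - {"dx":0.38,"dy":0,"dz":-0.9,"rx":0,"ry":0,"rz":0}
    - {"dx":0,"dy":0,"dz":-0.9,"rx":0,"ry":0,"rz":0}
    - {"dx":0,"dy":0,"dz":-0.9,"rx":0,"ry":0,"rz":0}
    - {"dx":0,"dy":0,"dz":-0.9,"rx":0,"ry":0,"rz":0}
    - {"dx":0,"dy":0,"dz":-0.9,"rx":0,"ry":0,"rz":0}
    - {"dx":0,"dy":0,"dz":-0.5,"rx":0,"ry":0,"rz":0}
    - {"dx":0,"dy":0,"dz":-0.3,"rx":0,"ry":0,"rz":0}
  claw: 100

```text
t: 4.0
tcp_pos: [0.4717, -0.1993, 0.0338]
tool_rot: [1.0, 0.009, -0.0, -0.0]
force: [0.6, 0.1, -0.1]
finger_gap: 0.996
gripper_force: 0.0
```

Request:
move_arm:
  targets:
    - {"dx":0,"dy":0,"dz":0,"rx":0,"ry":0,"rz":0}
    - {"dx":0,"dy":0,"dz":0,"rx":0,"ry":0,"rz":0}
    - {"dx":0,"dy":0,"dz":0,"rx":0,"ry":0,"rz":0}
    - {"dx":0,"dy":0,"dz":0,"rx":0,"ry":0,"rz":0}
    - {"dx":0,"dy":0,"dz":0,"rx":0,"ry":0,"rz":0}
    - {"dx":0,"dy":0,"dz":0,"rx":0,"ry":0,"rz":0}
    - {"dx":0,"dy":0,"dz":0,"rx":0,"ry":0,"rz":0}
    - {"dx":0,"dy":0,"dz":0,"rx":0,"ry":0,"rz":0}
    - {"dx":0,"dy":0,"dz":0,"rx":0,"ry":0,"rz":0}
    - {"dx":0,"dy":0,"dz":0,"rx":0,"ry":0,"rz":0}
  claw: 0
  newtons: 30

```text
t: 5.25
tcp_pos: [0.4717, -0.1989, 0.0348]
tool_rot: [1.0, 0.009, -0.0, -0.0]
force: [0.7, -0.4, -0.5]
finger_gap: -0.001
gripper_force: 0.0
```

```bash
python3 - <<'E'
from h import *
st()
# arc waypoints for grip
q=np.linspace(0,1.72,21);a=np.pi-np.arctan2(6,111)-q
x=.1112*np.cos(a);z=.1112*np.sin(a)
print(np.c_[np.diff(x),np.diff(z)].round(5)/.025)
E
```

```text
t 5.25 tcp [ 0.4717 -0.1989  0.0348] y [ 1.760e-02 -9.998e-01 -1.000e-04] z [-0.e+00  1.e-04 -1.e+00] F [ 0.7 -0.4 -0.5] gap -0.001 gf 0.0
[[ 0.0372  0.3808]
 [ 0.0696  0.376 ]
 [ 0.1016  0.3688]
 [ 0.1328  0.3584]
 [ 0.1632  0.346 ]
 [ 0.1924  0.3304]
 [ 0.22    0.3128]
 [ 0.246   0.2928]
 [ 0.2704  0.2704]
 [ 0.2924  0.2464]
 [ 0.3128  0.2204]
 [ 0.3304  0.1924]
 [ 0.3456  0.1636]
 [ 0.3584  0.1332]
 [ 0.3684  0.102 ]
 [ 0.376   0.07  ]
 [ 0.3804  0.0372]
 [ 0.3824  0.0044]
 [ 0.3812 -0.0284]
 [ 0.3776 -0.0612]]
```

The fingers shut on nothing, so I'll look.

```bash
python3 - <<'E'
from h import *
s,c=wsnap('w3')
a=cv2.resize(cv2.imread("pics/w3.png"),(400,300))
t=cams.snapshot("scene")[:,:,::-1]
p=proj("scene",[.49,-.2,.05]).astype(int);print(p)
t2=t[max(0,p[1]-45):p[1]+45,max(0,p[0]-60):p[0]+60]
cv2.imwrite("pics/c2.png",np.hstack([cv2.resize(a,(400,300)),cv2.resize(t2,(400,300),interpolation=cv2.INTER_CUBIC)]))
E
```

```text
[324 190]
```

View pics/c2.png

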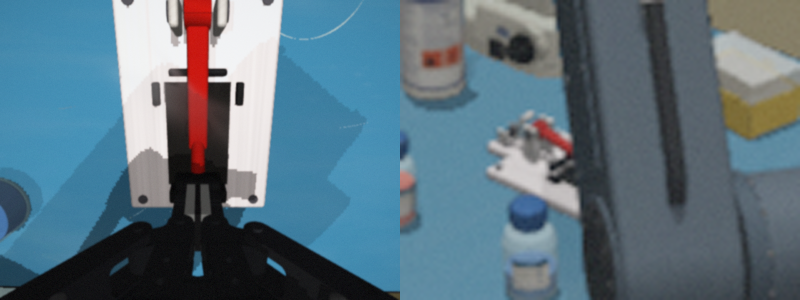

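```bash
python3 - <<'E'
from h import *
c=pickle.load(open("w3.pkl","rb"))
im=cv2.imread("pics/w3.png")[280:480,270:530]
for n,p in dict(tcp=[.4717,-.199,.0348],grasp=[.4717,-.199,.0535],bar=[.472,-.1983,.052],barL=[.472,-.1823,.052],pin=[.583,-.196,.046],foot80=[.503,-.1977,.05]).items():
    w=(proj(c,p)+.15)/.7;print(n,w,(w-[270,280])*3)
cv2.imwrite("pics/c3.png",cv2.convertScaleAbs(cv2.resize(im,(780,600),interpolation=cv2.INTER_CUBIC),alpha=2.2,beta=20))
E
```

```text
tcp [396.20778631 346.10579461] [378.62335894 198.31738383]
grasp [396.25824757 367.09255017] [378.77474271 261.27765052]
bar [394.29991957 364.44780607] [372.89975872 253.34341821]
barL [349.25613524 363.67864622] [237.76840571 251.03593866]
pin [393.21770966  16.19329936] [ 369.65312899 -791.42010191]
foot80 [394.16197418 278.73115539] [372.48592253  -3.80653383]
```

View pics/c3.png

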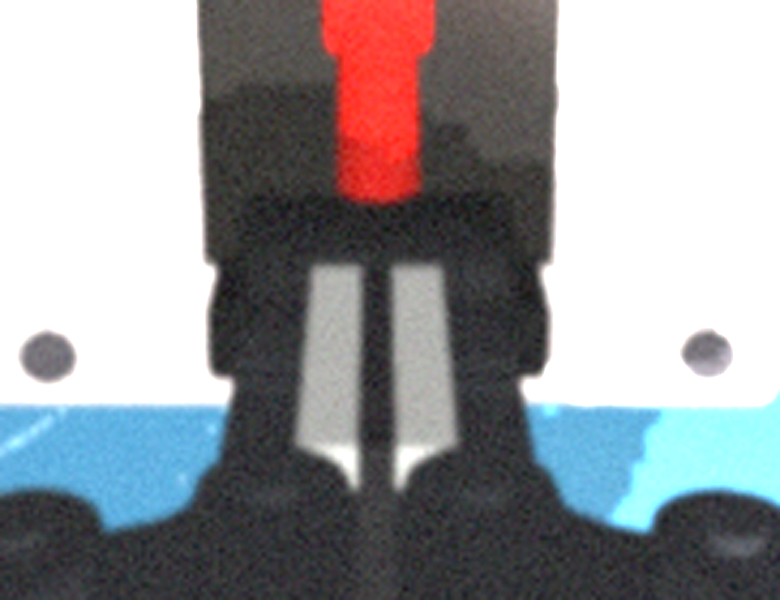

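The bright crop shows the red stem ending at (378,203), with the bar just below it and the grey finger faces starting at row 265. It's unclear how the fingers sit relative to the bar, so I'll reopen partly and close slowly.

Request:
move_arm:
  targets:
    - {"dx":0,"dy":0,"dz":0,"rx":0,"ry":0,"rz":0}
    - {"dx":0,"dy":0,"dz":0.1,"rx":0,"ry":0,"rz":0}
    - {"dx":0,"dy":0,"dz":0.1,"rx":0,"ry":0,"rz":0}
    - {"dx":0,"dy":0,"dz":0.1,"rx":0,"ry":0,"rz":0}
    - {"dx":0,"dy":0,"dz":0,"rx":0,"ry":0,"rz":0}
    - {"dx":0,"dy":0,"dz":0,"rx":0,"ry":0,"rz":0}
    - {"dx":0,"dy":0,"dz":0,"rx":0,"ry":0,"rz":0}
    - {"dx":0,"dy":0,"dz":0,"rx":0,"ry":0,"rz":0}
    - {"dx":0,"dy":0,"dz":0,"rx":0,"ry":0,"rz":0}
    - {"dx":0,"dy":0,"dz":0,"rx":0,"ry":0,"rz":0}

```text
t: 6.6
tcp_pos: [0.4717, -0.1989, 0.0423]
tool_rot: [1.0, 0.009, -0.0, -0.0]
force: [0.4, 0.0, 0.1]
finger_gap: -0.003
gripper_force: 0.0
```

```bash
python3 - <<'E'
from h import *
st();s,c=wsnap('w4')
a=cv2.imread("pics/w3.png")[270:470,330:460];b=cv2.imread("pics/w4.png")[270:470,330:460]
for k in("w3","w4"):
    i=cv2.imread(f"pics/{k}.png").astype(int);m=(i[...,2]>120)&(i[...,1]<70)&(i[...,0]<70);ys,xs=np.nonzero(m)
    c=pickle.load(open(k+".pkl","rb"));w=(proj(c,[.4815,-.198,.0555])+.15)/.7
    print(k,"red rows",ys.min(),ys.max(),"x at end",xs[ys>ys.max()-4].mean(),"predicted stem end",w)
    for x,z in((.463,.052),(.472,.061),(.481,.052),(.4655,.0584)):print((proj(c,[x,-.198,z])+.15)/.7)
E
```

```text
t 6.6 tcp [ 0.4717 -0.1989  0.0423] y [ 0.0177 -0.9998 -0.    ] z [-1.e-04  0.e+00 -1.e+00] F [0.4 0.  0.1] gap -0.003 gf 0.0
w3 red rows 0 332 x at end 401.95 predicted stem end [393.88603643 343.55368011]
[393.02824797 387.17655235]
[393.33868806 375.92306522]
[393.8967409  340.96545384]
[393.05352446 389.47738771]
w4 red rows 0 325 x at end 396.55357142857144 predicted stem end [393.97431905 335.34819212]
[393.14545217 377.67981805]
[393.45052985 366.27014235]
[393.98297467 333.02318644]
[393.17406801 379.52122368]
```

Request:
move_arm:
  targets:
    - {"dx":0,"dy":0,"dz":0.5,"rx":0,"ry":0,"rz":0}
    - {"dx":0,"dy":0,"dz":0.5,"rx":0,"ry":0,"rz":0}
    - {"dx":0,"dy":0,"dz":0.5,"rx":0,"ry":0,"rz":0}
    - {"dx":0,"dy":0,"dz":0,"rx":0,"ry":0,"rz":0}
    - {"dx":0,"dy":0,"dz":0,"rx":0,"ry":0,"rz":0}
    - {"dx":0,"dy":0,"dz":0,"rx":0,"ry":0,"rz":0}
    - {"dx":0,"dy":0,"dz":0,"rx":0,"ry":0,"rz":0}
    - {"dx":0,"dy":0,"dz":0,"rx":0,"ry":0,"rz":0}
    - {"dx":0,"dy":0,"dz":0,"rx":0,"ry":0,"rz":0}
    - {"dx":0,"dy":0,"dz":0,"rx":0,"ry":0,"rz":0}
  claw: 100

```text
t: 7.9
tcp_pos: [0.4717, -0.1989, 0.0797]
tool_rot: [1.0, 0.009, -0.0, -0.0]
force: [0.1, -0.2, -0.3]
finger_gap: 1.0
gripper_force: 0.0
```

```bash
python3 - <<'E'
from h import *
st();s,c=wsnap('w5')
b=cv2.imread("pics/w5.png")[230:430,270:530];a=cv2.imread("pics/w4.png")[270:470,270:530]
f=lambda i:cv2.LUT(cv2.resize(i,(400,308),interpolation=cv2.INTER_CUBIC),(255*(np.arange(256)/255)**.4).astype(np.uint8))
cv2.imwrite("pics/c5.png",np.hstack([f(a),f(b)]))
for n,x,z in(("back",.463,.052),("top",.472,.061),("front",.481,.052)):
  w=(proj(c,[x,-.198,z])+.15)/.7;print(n,w,(w-[270,230])*400/260)
E
```

```text
t 7.9 tcp [ 0.4717 -0.1989  0.0797] y [ 1.770e-02 -9.998e-01 -1.000e-04] z [-1.e-04  1.e-04 -1.e+00] F [ 0.1 -0.2 -0.3] gap 1.0 gf 0.0
back [393.57036367 339.45904563] [190.1082518  168.39853174]
top [393.84566925 327.9309687 ] [190.53179885 150.66302877]
front [394.2793052  301.26194862] [191.19893107 109.63376711]
```

View pics/c5.png

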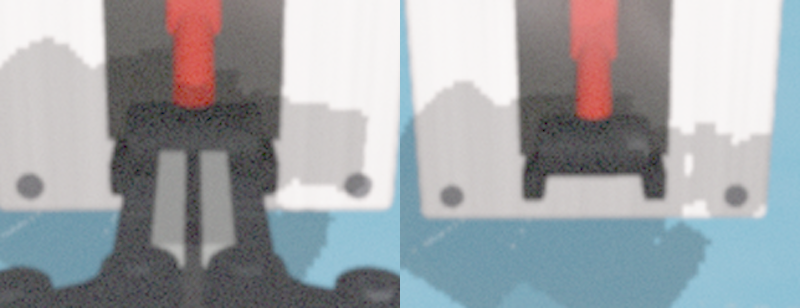

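The right half, with the fingers open, shows the bar at columns 540–655 and rows 117–175, close to where I predicted. I'll triangulate its height.

```bash
python3 - <<'E'
from h import *
def tri(obs):
    A=[];b=[]
    for k,u,v in obs:
        c=pickle.load(open(k+".pkl","rb"));E=np.array(c["extrinsics"]);R=E[:3,:3];o=-R.T@E[:3,3]
        d=R.T@np.array([(u*.7-.15-c["cx"])/c["fx"],(v*.7-.15-c["cy"])/c["fy"],1]);d/=np.linalg.norm(d);P=np.eye(3)-np.outer(d,d);A.append(P);b.append(P@o)
    return np.linalg.solve(sum(A),sum(b))
print("stem end",tri([("w2",397,187),("w5",395.5,308)]),tri([("w2",397,187),("w3",396,347)]))
c=pickle.load(open("w5.pkl","rb"))
f=lambda x,y:(270+(x-400)/1.5385,230+y/1.5385)
for n,x,y,z in(("forkL",524,199,.012),("forkR",664,199,.012),("forkLtop",522,155,.03),("forkRtop",667,155,.03),("scrL",452,196,.012),("scrR",736,196,.012),("barL",540,145,.061),("barR",655,145,.061)):
    u,v=f(x,y);print(n,ray(c,u*.7-.15,v*.7-.15,z).round(4))
E
```

```text
stem end [ 0.47857336 -0.198998    0.05396916] [ 0.47832457 -0.19910673  0.05105431]
forkL [ 0.4344 -0.175   0.012 ]
forkR [ 0.4353 -0.2244  0.012 ]
forkLtop [ 0.4581 -0.1761  0.03  ]
forkRtop [ 0.459  -0.2226  0.03  ]
scrL [ 0.4351 -0.1496  0.012 ]
scrR [ 0.437  -0.2497  0.012 ]
barL [ 0.4734 -0.184   0.061 ]
barR [ 0.474  -0.2157  0.061 ]
```

Request:
move_arm:
  targets:
    - {"dx":0.08,"dy":-0.03,"dz":-0.25,"rx":0,"ry":0,"rz":0}
    - {"dx":0,"dy":0,"dz":-0.4,"rx":0,"ry":0,"rz":0}
    - {"dx":0,"dy":0,"dz":-0.4,"rx":0,"ry":0,"rz":0}
    - {"dx":0,"dy":0,"dz":-0.4,"rx":0,"ry":0,"rz":0}
    - {"dx":0,"dy":0,"dz":-0.4,"rx":0,"ry":0,"rz":0}
    - {"dx":0,"dy":0,"dz":-0.1,"rx":0,"ry":0,"rz":0}
    - {"dx":0,"dy":0,"dz":0,"rx":0,"ry":0,"rz":0}
    - {"dx":0,"dy":0,"dz":0,"rx":0,"ry":0,"rz":0}
    - {"dx":0,"dy":0,"dz":0,"rx":0,"ry":0,"rz":0}
    - {"dx":0,"dy":0,"dz":0,"rx":0,"ry":0,"rz":0}
  claw: 60
  newtons: 20

```text
t: 9.2
tcp_pos: [0.4739, -0.1998, 0.0314]
tool_rot: [1.0, 0.009, 0.0, 0.0]
force: [-0.4, -0.2, 0.4]
finger_gap: 0.604
gripper_force: 0.0
```

Request:
move_arm:
  targets:
    - {"dx":0,"dy":0,"dz":0,"rx":0,"ry":0,"rz":0}
    - {"dx":0,"dy":0,"dz":0,"rx":0,"ry":0,"rz":0}
    - {"dx":0,"dy":0,"dz":0,"rx":0,"ry":0,"rz":0}
    - {"dx":0,"dy":0,"dz":0,"rx":0,"ry":0,"rz":0}
    - {"dx":0,"dy":0,"dz":0,"rx":0,"ry":0,"rz":0}
    - {"dx":0,"dy":0,"dz":0,"rx":0,"ry":0,"rz":0}
    - {"dx":0,"dy":0,"dz":0,"rx":0,"ry":0,"rz":0}
    - {"dx":0,"dy":0,"dz":0,"rx":0,"ry":0,"rz":0}
    - {"dx":0,"dy":0,"dz":0,"rx":0,"ry":0,"rz":0}
    - {"dx":0,"dy":0,"dz":0,"rx":0,"ry":0,"rz":0}
  claw: 30
  newtons: 20

```text
t: 10.45
tcp_pos: [0.4738, -0.1997, 0.0311]
tool_rot: [1.0, 0.009, 0.0, -0.0]
force: [1.0, 0.1, -0.2]
finger_gap: 0.301
gripper_force: 0.0
```

```bash
python3 - <<'E'
from h import *
st()
c=pickle.load(open("w2.pkl","rb"));t=np.array([.4324,-.1993,.2223])
for n,dx,dy,dz in(("ctr tip open",0,.0425,.013),("front tip",.011,.0425,.013),("back tip",-.011,.0425,.013),("front back-of-finger",.011,.057,.013),("front tip 38 up",.011,.0425,.051),("back tip back-of-finger",-.011,.057,.013)):
    print(n,(proj(c,t+[dx,dy,dz])+.15)/.7)
s,c=wsnap('w6')
i=cv2.imread("pics/w6.png")
cv2.imwrite("pics/c6.png",cv2.LUT(cv2.resize(i[250:500,240:560],(768,600),interpolation=cv2.INTER_CUBIC),(255*(np.arange(256)/255)**.4).astype(np.uint8)))
for n,p in dict(tcp=[.4738,-.1997,.0311],barfront=[.4825,-.1997,.052],bartop=[.4735,-.1997,.061],barback=[.4645,-.1997,.052]).items():
    w=(proj(c,p)+.15)/.7;print(n,(w-[240,250])*2.4)
E
```

```text
t 10.45 tcp [ 0.4738 -0.1997  0.0311] y [ 0.0177 -0.9998 -0.    ] z [ 0.  0. -1.] F [ 1.   0.1 -0.2] gap 0.301 gf 0.0
ctr tip open [279.20835864 358.7734623 ]
front tip [277.3694827  330.52714764]
back tip [280.9795357  385.97987861]
front back-of-finger [236.66775481 330.04544805]
front tip 38 up [246.47755225 379.65556859]
back tip back-of-finger [241.77727625 385.52698335]
tcp [374.57557138 230.19941009]
barfront [375.82364329 231.79542997]
bartop [374.69065511 317.92872255]
barback [373.49422579 344.44453026]
```

View pics/c6.png

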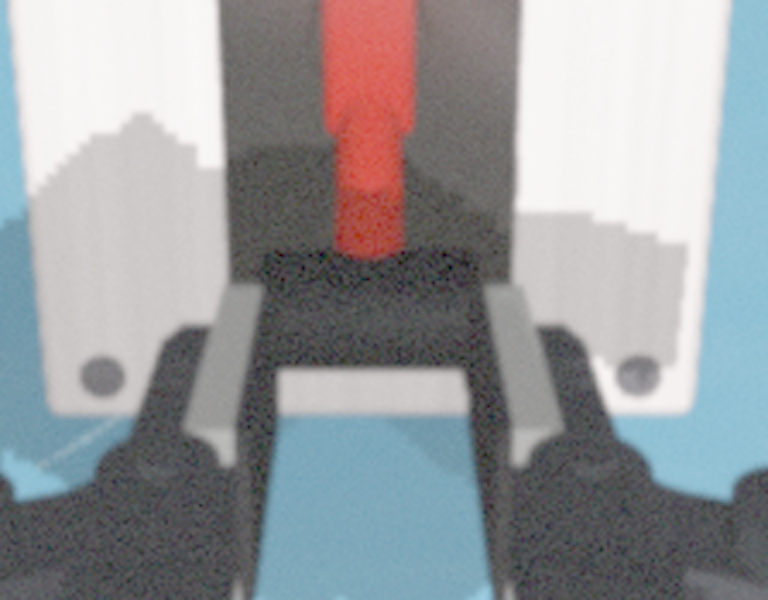

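The fingers straddle the bar at a reported gap of 0.30, yet they aren't touching it, so the real tips may be higher than the TCP figure suggests. I'll work out the actual tip position from how the gap scales in the image.

```bash
python3 - <<'E'
from h import *
for k,tcp,u0,u1,v,gap in(("w2",[.4324,-.1993,.2223],252,538,391,.085+.003),("w6",[.4738,-.1997,.0311],240+265/2.4,240+485/2.4,250+285/2.4,.0255+.003),("w3",[.4717,-.1989,.0348],270+361/3,270+391/3,368,.003)):
    c=pickle.load(open(k+".pkl","rb"));E=np.array(c["extrinsics"]);
    D=c["fx"]*gap/((u1-u0)*.7);u=(u0+u1)/2*.7-.15
    p=E[:3,:3].T@(D*np.array([(u-c["cx"])/c["fx"],(v*.7-.15-c["cy"])/c["fy"],1])-E[:3,3]);print(k,"depth",D,"tip-tcp",(p-tcp).round(4))
    q=E[:3,:3]@np.array(tcp)+E[:3,3];print("tcp depth",q[2])
E
```

```text
w2 depth 0.1509950217213964 tip-tcp [0.0025 0.0004 0.041 ]
tcp depth 0.19078663395343365
w6 depth 0.15257360603939277 tip-tcp [0.0083 0.0001 0.0374]
tcp depth 0.19078556195297042
w3 depth 0.14722014617836063 tip-tcp [0.011  0.0004 0.0423]
tcp depth 0.19083687024105167
```

Vision puts the real fingertips about 35–40 mm short of the reported TCP. That matches the fingers shutting above the bar without contact. I'll go lower with the fingers part open and try closing again.

Request:
move_arm:
  targets:
    - {"dx":0,"dy":0,"dz":0,"rx":0,"ry":0,"rz":0}
    - {"dx":0,"dy":0,"dz":0,"rx":0,"ry":0,"rz":0}
    - {"dx":0,"dy":0,"dz":0,"rx":0,"ry":0,"rz":0}
    - {"dx":0,"dy":0,"dz":-0.2,"rx":0,"ry":0,"rz":0}
    - {"dx":0,"dy":0,"dz":-0.2,"rx":0,"ry":0,"rz":0}
    - {"dx":0,"dy":0,"dz":-0.2,"rx":0,"ry":0,"rz":0}
    - {"dx":0,"dy":0,"dz":-0.15,"rx":0,"ry":0,"rz":0}
    - {"dx":0,"dy":0,"dz":-0.1,"rx":0,"ry":0,"rz":0}
    - {"dx":0,"dy":0,"dz":-0.1,"rx":0,"ry":0,"rz":0}
    - {"dx":0,"dy":0,"dz":0,"rx":0,"ry":0,"rz":0}
  claw: 60
  newtons: 20

```text
t: 11.75
tcp_pos: [0.4737, -0.1996, 0.0072]
tool_rot: [1.0, 0.009, -0.0, -0.0]
force: [-0.3, 0.3, -0.1]
finger_gap: 0.6
gripper_force: 0.0
```

Request:
move_arm:
  targets:
    - {"dx":0,"dy":0,"dz":0,"rx":0,"ry":0,"rz":0}
    - {"dx":0,"dy":0,"dz":0,"rx":0,"ry":0,"rz":0}
    - {"dx":0,"dy":0,"dz":0,"rx":0,"ry":0,"rz":0}
    - {"dx":0,"dy":0,"dz":0,"rx":0,"ry":0,"rz":0}
    - {"dx":0,"dy":0,"dz":0,"rx":0,"ry":0,"rz":0}
    - {"dx":0,"dy":0,"dz":0,"rx":0,"ry":0,"rz":0}
    - {"dx":0,"dy":0,"dz":0,"rx":0,"ry":0,"rz":0}
    - {"dx":0,"dy":0,"dz":0,"rx":0,"ry":0,"rz":0}
    - {"dx":0,"dy":0,"dz":0,"rx":0,"ry":0,"rz":0}
    - {"dx":0,"dy":0,"dz":0,"rx":0,"ry":0,"rz":0}
  claw: 25
  newtons: 20

```text
t: 13.0
tcp_pos: [0.4737, -0.1992, 0.0075]
tool_rot: [1.0, 0.009, -0.0, -0.0]
force: [1.6, 4.7, 4.8]
finger_gap: 0.365
gripper_force: 25.5
```

Gripped at gap 0.365, which is the 31 mm bar. Now I'll swing the arm along the arc.

Request:
move_arm:
  targets:
    - {"dx":0.037,"dy":0,"dz":0.381,"rx":0,"ry":0,"rz":0}
    - {"dx":0.07,"dy":0,"dz":0.376,"rx":0,"ry":0,"rz":0}
    - {"dx":0.102,"dy":0,"dz":0.369,"rx":0,"ry":0,"rz":0}
    - {"dx":0.133,"dy":0,"dz":0.358,"rx":0,"ry":0,"rz":0}
    - {"dx":0.163,"dy":0,"dz":0.346,"rx":0,"ry":0,"rz":0}
    - {"dx":0.192,"dy":0,"dz":0.33,"rx":0,"ry":0,"rz":0}
    - {"dx":0.22,"dy":0,"dz":0.313,"rx":0,"ry":0,"rz":0}
    - {"dx":0.246,"dy":0,"dz":0.293,"rx":0,"ry":0,"rz":0}
    - {"dx":0.27,"dy":0.01,"dz":0.27,"rx":0,"ry":0,"rz":0}
    - {"dx":0.292,"dy":0.01,"dz":0.246,"rx":0,"ry":0,"rz":0}
  claw: 20
  newtons: 35

```text
t: 14.25
tcp_pos: [0.516, -0.1984, 0.0895]
tool_rot: [1.0, 0.009, -0.001, -0.001]
force: [-1.2, 5.1, -5.8]
finger_gap: 0.361
gripper_force: 35.1
```

Request:
move_arm:
  targets:
    - {"dx":0.313,"dy":0.01,"dz":0.22,"rx":0,"ry":0,"rz":0}
    - {"dx":0.33,"dy":0.01,"dz":0.192,"rx":0,"ry":0,"rz":0}
    - {"dx":0.346,"dy":0.01,"dz":0.164,"rx":0,"ry":0,"rz":0}
    - {"dx":0.358,"dy":0.01,"dz":0.133,"rx":0,"ry":0,"rz":0}
    - {"dx":0.368,"dy":0.01,"dz":0.102,"rx":0,"ry":0,"rz":0}
    - {"dx":0.376,"dy":0,"dz":0.07,"rx":0,"ry":0,"rz":0}
    - {"dx":0.38,"dy":0,"dz":0.037,"rx":0,"ry":0,"rz":0}
    - {"dx":0.382,"dy":0,"dz":0.004,"rx":0,"ry":0,"rz":0}
    - {"dx":0.381,"dy":0,"dz":-0.028,"rx":0,"ry":0,"rz":0}
    - {"dx":0.3,"dy":0,"dz":-0.05,"rx":0,"ry":0,"rz":0}

```text
t: 15.5
tcp_pos: [0.6072, -0.1967, 0.1123]
tool_rot: [1.0, 0.009, 0.002, -0.001]
force: [1.0, 8.1, 2.1]
finger_gap: 0.361
gripper_force: 34.6
```

The arm is back at q≈1.72. I'll release, rise, and travel to the rack.

Request:
move_arm:
  targets:
    - {"dx":0,"dy":0,"dz":0,"rx":0,"ry":0,"rz":0}
    - {"dx":0,"dy":0,"dz":0,"rx":0,"ry":0,"rz":0}
    - {"dx":0,"dy":0,"dz":0,"rx":0,"ry":0,"rz":0}
    - {"dx":0,"dy":0,"dz":0,"rx":0,"ry":0,"rz":0}
    - {"dx":0,"dy":0,"dz":0.2,"rx":0,"ry":0,"rz":0}
    - {"dx":0,"dy":0,"dz":0.6,"rx":0,"ry":0,"rz":0}
    - {"dx":0,"dy":0,"dz":0.8,"rx":0,"ry":0,"rz":0}
    - {"dx":0,"dy":0,"dz":0.8,"rx":0,"ry":0,"rz":0}
    - {"dx":0,"dy":0,"dz":0.8,"rx":0,"ry":0,"rz":0}
    - {"dx":-0.2,"dy":0.2,"dz":0.4,"rx":0,"ry":0,"rz":0}
  claw: 70

```text
t: 16.75
tcp_pos: [0.6012, -0.1935, 0.2028]
tool_rot: [1.0, 0.009, 0.002, 0.001]
force: [-0.1, -0.3, -0.7]
finger_gap: 0.696
gripper_force: 0.0
```

Request:
move_arm:
  targets:
    - {"dx":-0.415,"dy":0.9,"dz":0,"rx":0,"ry":0,"rz":-0.016}
    - {"dx":-0.415,"dy":0.9,"dz":0,"rx":0,"ry":0,"rz":-0.016}
    - {"dx":-0.415,"dy":0.9,"dz":0,"rx":0,"ry":0,"rz":-0.016}
    - {"dx":-0.415,"dy":0.9,"dz":0,"rx":0,"ry":0,"rz":-0.016}
    - {"dx":-0.415,"dy":0.9,"dz":0,"rx":0,"ry":0,"rz":-0.016}
    - {"dx":-0.415,"dy":0.9,"dz":0,"rx":0,"ry":0,"rz":-0.016}
    - {"dx":-0.415,"dy":0.9,"dz":0,"rx":0,"ry":0,"rz":-0.016}
    - {"dx":-0.415,"dy":0.9,"dz":0,"rx":0,"ry":0,"rz":-0.016}
    - {"dx":-0.415,"dy":0.9,"dz":0,"rx":0,"ry":0,"rz":-0.016}
    - {"dx":-0.415,"dy":0.9,"dz":0,"rx":0,"ry":0,"rz":-0.016}

```text
t: 18.0
tcp_pos: [0.4954, 0.033, 0.2007]
tool_rot: [0.999, -0.033, -0.0, -0.0]
force: [0.0, 0.1, 0.3]
finger_gap: 0.699
gripper_force: 0.0
```

Request:
move_arm:
  targets:
    - {"dx":-0.415,"dy":0.88,"dz":-0.2,"rx":0,"ry":0,"rz":-0.016}
    - {"dx":-0.415,"dy":0.88,"dz":-0.2,"rx":0,"ry":0,"rz":-0.016}
    - {"dx":-0.415,"dy":0.88,"dz":-0.2,"rx":0,"ry":0,"rz":-0.016}
    - {"dx":-0.415,"dy":0.88,"dz":-0.2,"rx":0,"ry":0,"rz":-0.016}
    - {"dx":-0.415,"dy":0.88,"dz":-0.2,"rx":0,"ry":0,"rz":-0.016}
    - {"dx":-0.415,"dy":0.88,"dz":-0.2,"rx":0,"ry":0,"rz":-0.016}
    - {"dx":-0.415,"dy":0.88,"dz":-0.2,"rx":0,"ry":0,"rz":-0.016}
    - {"dx":-0.415,"dy":0.88,"dz":-0.2,"rx":0,"ry":0,"rz":-0.016}
    - {"dx":-0.415,"dy":0.88,"dz":-0.2,"rx":0,"ry":0,"rz":-0.016}
    - {"dx":-0.2,"dy":0.6,"dz":-0.2,"rx":0,"ry":0,"rz":-0.016}

```text
t: 19.25
tcp_pos: [0.3968, 0.2459, 0.1506]
tool_rot: [0.997, -0.074, -0.0, 0.0]
force: [-0.2, 0.4, -0.6]
finger_gap: 0.7
gripper_force: 0.0
```

```bash
cat >> h.py <<'E'
def orange(c,im,z):
    hsv=cv2.cvtColor(im,cv2.COLOR_BGR2HSV);m=cv2.inRange(hsv,(6,170,110),(20,255,255))
    n,l,s,ce=cv2.connectedComponentsWithStats(m)
    for i in np.argsort(-s[1:,4])[:2]+1:
        x,y,w,h,a=s[i];print("orange",s[i],ray(c,*ce[i],z).round(4),"corners",[ray(c,*p,z)[:2].round(4) for p in((x,y),(x+w,y+h))])
        r=cv2.minAreaRect(np.argwhere(l==i)[:,::-1].astype(np.float32));print("  rect",r,[ray(c,*p,z)[:2].round(4).tolist() for p in cv2.boxPoints(r)])
E
python3 - <<'E'
from h import *
st();s,c=wsnap('w7');im=cv2.resize(cv2.imread("pics/w7.png"),(560,420),interpolation=cv2.INTER_AREA)
orange(c,im,.022)
cv2.imwrite("pics/top7.png",cams.snapshot("top")[:,:,::-1])
t=cv2.imread("pics/top7.png").astype(int);m=(t[...,2]>110)&(t[...,1]<60)&(t[...,0]<60)
m[:,:300]=0;m[:,380:]=0;ys,xs=np.nonzero(m);print("red in top",len(ys),ys.min(),ys.max(),xs.min(),xs.max()) if len(ys) else print("no red")
print("edge x",ray("top",284,385*.7,0)[0])
E
```

```text
t 19.25 tcp [0.3968 0.2459 0.1506] y [-1.486e-01 -9.889e-01  1.000e-04] z [-5.e-04 -0.e+00 -1.e+00] F [-0.2  0.4 -0.6] gap 0.7 gf 0.0
orange [252  99  19  19 234] [0.4667 0.2474 0.022 ] corners [array([0.4747, 0.2552]), array([0.457 , 0.2417])]
  rect ((261.6099853515625, 108.76998901367188), (17.5362491607666, 17.39482879638672), 81.8698959350586) [[0.4729, 0.2557], [0.4727, 0.241], [0.4584, 0.241], [0.4586, 0.256]]
red in top 14 183 195 336 340
edge x 0.32037025506117356
```

```bash
python3 - <<'E'
import cv2
i=cv2.imread("pics/w7.png");cv2.imwrite("pics/c7.png",cv2.resize(i[20:240,230:520],(791,600),interpolation=cv2.INTER_CUBIC))
E
```

```text
(no output)
```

View pics/c7.png

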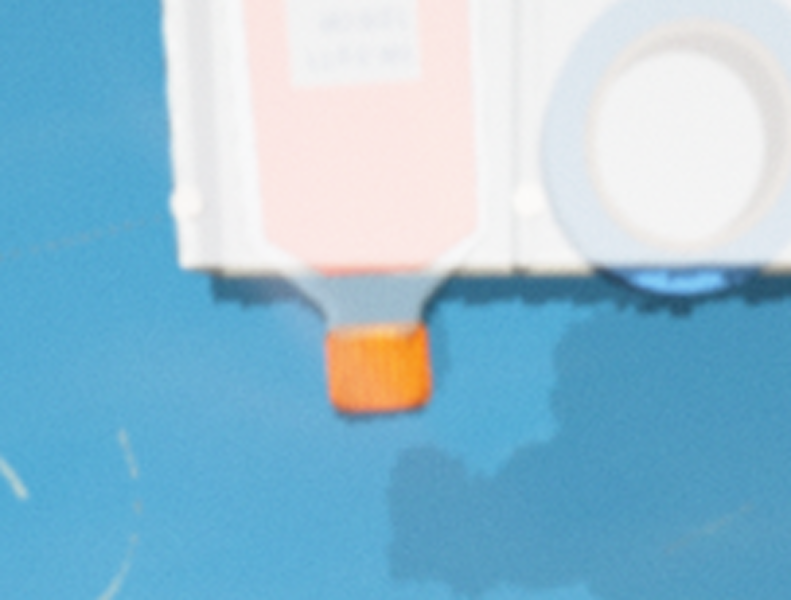

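The crop shows the cap at columns 325–432 and rows 328–410, centred at (379,369). The rack's mouth line at row 268 is horizontal, so the tool yaw matches the rack.

```bash
python3 - <<'E'
from h import *
c=pickle.load(open("w7.pkl","rb"))
g=lambda x,y,z:ray(c,(230+x/2.7276)*.7-.15,(20+y/2.7276)*.7-.15,z).round(4)
cap=g(379,369,.02);print("cap",cap,"L/R",g(325,369,.017),g(432,369,.017),"front/back",g(379,328,.024),g(379,410,.017))
print("corner",g(178,268,.042),"mouth right",g(700,268,.042))
print("flask left edge",g(262,220,.017),g(245,20,.017),"right",g(478,220,.017),g(472,20,.017))
s=sensors.sense();R=Ro.from_quat(s["tool_rot"]).as_matrix()
print("in tool frame (x,y,z) tcp->cap",R.T@(cap-s["tcp_pos"]), "yaw",np.arctan2(R[1,0],R[0,0]))
E
```

```text
cap [0.4663 0.2514 0.02  ] L/R [0.468  0.2635 0.017 ] [0.4645 0.24   0.017 ] front/back [0.4747 0.2498 0.024 ] [0.4575 0.253  0.017 ]
corner [0.4917 0.2868 0.042 ] mouth right [0.4763 0.1836 0.042 ]
flask left edge [0.5004 0.2715 0.017 ] [0.5386 0.2676 0.017 ] right [0.4935 0.2255 0.017 ] [0.5317 0.2213 0.017 ]
in tool frame (x,y,z) tcp->cap [ 0.06828575 -0.01571155  0.13023803] yaw -0.1474771478787637
```

Request:
move_arm:
  targets:
    - {"dx":0.7,"dy":0.055,"dz":-0.3,"rx":0,"ry":0,"rz":0}
    - {"dx":0.7,"dy":0.055,"dz":-0.4,"rx":0,"ry":0,"rz":0}
    - {"dx":0.7,"dy":0.055,"dz":-0.6,"rx":0,"ry":0,"rz":0}
    - {"dx":0.69,"dy":0.055,"dz":-0.7,"rx":0,"ry":0,"rz":0}
    - {"dx":0,"dy":0,"dz":-0.9,"rx":0,"ry":0,"rz":0}
    - {"dx":0,"dy":0,"dz":-0.9,"rx":0,"ry":0,"rz":0}
    - {"dx":0,"dy":0,"dz":-0.9,"rx":0,"ry":0,"rz":0}
    - {"dx":0,"dy":0,"dz":-0.9,"rx":0,"ry":0,"rz":0}
    - {"dx":0,"dy":0,"dz":-0.7,"rx":0,"ry":0,"rz":0}
    - {"dx":0,"dy":0,"dz":-0.5,"rx":0,"ry":0,"rz":0}
  claw: 50
  newtons: 20

```text
t: 20.6
tcp_pos: [0.4685, 0.2501, -0.0209]
tool_rot: [0.997, -0.075, -0.0, 0.0]
force: [-0.1, 0.1, 0.1]
finger_gap: 0.5
gripper_force: 0.0
```

Request:
move_arm:
  targets:
    - {"dx":0,"dy":0,"dz":-0.1,"rx":0,"ry":0,"rz":0}
    - {"dx":0,"dy":0,"dz":-0.1,"rx":0,"ry":0,"rz":0}
    - {"dx":0,"dy":0,"dz":-0.05,"rx":0,"ry":0,"rz":0}
    - {"dx":0,"dy":0,"dz":-0.05,"rx":0,"ry":0,"rz":0}
    - {"dx":0,"dy":0,"dz":-0.05,"rx":0,"ry":0,"rz":0}
    - {"dx":0,"dy":0,"dz":0,"rx":0,"ry":0,"rz":0}
    - {"dx":0,"dy":0,"dz":0,"rx":0,"ry":0,"rz":0}
    - {"dx":0,"dy":0,"dz":0,"rx":0,"ry":0,"rz":0}
    - {"dx":0,"dy":0,"dz":0,"rx":0,"ry":0,"rz":0}
    - {"dx":0,"dy":0,"dz":0,"rx":0,"ry":0,"rz":0}

```text
t: 21.85
tcp_pos: [0.4679, 0.2505, -0.0283]
tool_rot: [0.997, -0.075, 0.0, -0.0]
force: [-0.3, -0.2, 0.1]
finger_gap: 0.502
gripper_force: 0.0
```

Request:
move_arm:
  targets:
    - {"dx":-0.05,"dy":0.03,"dz":-0.08,"rx":0,"ry":0,"rz":0}
    - {"dx":0,"dy":0,"dz":0,"rx":0,"ry":0,"rz":0}
    - {"dx":0,"dy":0,"dz":0,"rx":0,"ry":0,"rz":0}
    - {"dx":0,"dy":0,"dz":0,"rx":0,"ry":0,"rz":0}
    - {"dx":0,"dy":0,"dz":0,"rx":0,"ry":0,"rz":0}
    - {"dx":0,"dy":0,"dz":0,"rx":0,"ry":0,"rz":0}
    - {"dx":0,"dy":0,"dz":0,"rx":0,"ry":0,"rz":0}
    - {"dx":0,"dy":0,"dz":0,"rx":0,"ry":0,"rz":0}
    - {"dx":0,"dy":0,"dz":0,"rx":0,"ry":0,"rz":0}
    - {"dx":0,"dy":0,"dz":0,"rx":0,"ry":0,"rz":0}
  claw: 10
  newtons: 40

```text
t: 23.1
tcp_pos: [0.4665, 0.2513, -0.0303]
tool_rot: [0.997, -0.075, -0.0, 0.0]
force: [-1.6, 1.5, 2.0]
finger_gap: 0.245
gripper_force: 38.8
```

Request:
move_arm:
  targets:
    - {"dx":-0.2,"dy":0.03,"dz":0.02,"rx":0,"ry":0,"rz":0}
    - {"dx":-0.36,"dy":0.053,"dz":0.02,"rx":0,"ry":0,"rz":0}
    - {"dx":-0.4,"dy":0.06,"dz":0,"rx":0,"ry":0,"rz":0}
    - {"dx":-0.4,"dy":0.06,"dz":0,"rx":0,"ry":0,"rz":0}
    - {"dx":-0.4,"dy":0.06,"dz":0,"rx":0,"ry":0,"rz":0}
    - {"dx":-0.4,"dy":0.06,"dz":0,"rx":0,"ry":0,"rz":0}
    - {"dx":-0.4,"dy":0.06,"dz":0,"rx":0,"ry":0,"rz":0}
    - {"dx":-0.4,"dy":0.06,"dz":0,"rx":0,"ry":0,"rz":0}
    - {"dx":-0.4,"dy":0.06,"dz":0,"rx":0,"ry":0,"rz":0}
    - {"dx":-0.24,"dy":0.035,"dz":0,"rx":0,"ry":0,"rz":0}
  claw: 10
  newtons: 50

```text
t: 24.35
tcp_pos: [0.3757, 0.2648, -0.0293]
tool_rot: [0.997, -0.075, -0.0, 0.0]
force: [0.6, -0.1, -0.2]
finger_gap: 0.245
gripper_force: 48.6
```

Request:
move_arm:
  targets:
    - {"dx":0,"dy":0,"dz":0,"rx":0,"ry":0,"rz":0}
    - {"dx":0,"dy":0,"dz":-0.05,"rx":0,"ry":0,"rz":0}
    - {"dx":0,"dy":0,"dz":-0.05,"rx":0,"ry":0,"rz":0}
    - {"dx":0,"dy":0,"dz":-0.05,"rx":0,"ry":0,"rz":0}
    - {"dx":0,"dy":0,"dz":-0.03,"rx":0,"ry":0,"rz":0}
    - {"dx":0,"dy":0,"dz":-0.03,"rx":0,"ry":0,"rz":0}
    - {"dx":0,"dy":0,"dz":-0.02,"rx":0,"ry":0,"rz":0}
    - {"dx":0,"dy":0,"dz":0,"rx":0,"ry":0,"rz":0}
    - {"dx":0,"dy":0,"dz":0,"rx":0,"ry":0,"rz":0}
    - {"dx":0,"dy":0,"dz":0,"rx":0,"ry":0,"rz":0}

```text
t: 25.6
tcp_pos: [0.3768, 0.2647, -0.0338]
tool_rot: [0.997, -0.075, 0.001, -0.0]
force: [-0.3, -2.4, 12.5]
finger_gap: 0.241
gripper_force: 56.2
```

Request:
move_arm:
  targets:
    - {"dx":0,"dy":0,"dz":0,"rx":0,"ry":0,"rz":0}
    - {"dx":0,"dy":0,"dz":0,"rx":0,"ry":0,"rz":0}
    - {"dx":0,"dy":0,"dz":0,"rx":0,"ry":0,"rz":0}
    - {"dx":0,"dy":0,"dz":0.3,"rx":0,"ry":0,"rz":0}
    - {"dx":0,"dy":0,"dz":0.9,"rx":0,"ry":0,"rz":0}
    - {"dx":0,"dy":0,"dz":1,"rx":0,"ry":0,"rz":0}
    - {"dx":0,"dy":0,"dz":1,"rx":0,"ry":0,"rz":0}
    - {"dx":0,"dy":0,"dz":1,"rx":0,"ry":0,"rz":0}
    - {"dx":0,"dy":0,"dz":1,"rx":0,"ry":0,"rz":0}
    - {"dx":0,"dy":0,"dz":0.8,"rx":0,"ry":0,"rz":0}
  claw: 100
  newtons: 40

```text
t: 26.85
tcp_pos: [0.3765, 0.2647, 0.1163]
tool_rot: [0.997, -0.075, 0.0, -0.0]
force: [0.4, 0.0, 0.0]
finger_gap: 0.999
gripper_force: 0.0
```

```bash
cat >> h.py <<'E'
def blobs(name,c,lo,hi,z,k=5):
    im=cv2.resize(cv2.imread(f"pics/{name}.png"),(560,420),interpolation=cv2.INTER_AREA)
    m=cv2.inRange(cv2.cvtColor(im,cv2.COLOR_BGR2HSV),lo,hi);m=cv2.morphologyEx(m,cv2.MORPH_CLOSE,np.ones((k,k)))
    n,l,s,ce=cv2.connectedComponentsWithStats(m);i=1+np.argmax(s[1:,4]);pts=np.argwhere(l==i)[:,::-1].astype(np.float32)
    W=np.array([ray(c,*p,z)[:2] for p in pts]);r=cv2.minAreaRect((W*1000).astype(np.float32));print(name,s[i],"centroid",W.mean(0).round(4),"rect mm",r);return l==i
E
python3 - <<'E'
from h import *
s,c=wsnap('w8');st(s)
blobs('w8',c,(3,120,110),(22,255,255),.012)
blobs('w8',c,(0,25,120),(12,110,255),.012)
blobs('w8',c,(165,25,120),(180,140,255),.012)
i=cv2.resize(cv2.imread("pics/w8.png"),(560,420),interpolation=cv2.INTER_AREA);h=cv2.cvtColor(i,cv2.COLOR_BGR2HSV)
for p in([.377,.265],[.4,.261],[.42,.2584],[.44,.256],[.46,.253],[.42,.235],[.425,.282]):
    u=proj(c,[*p,.015]).astype(int);print(p,u,h[u[1],u[0]] if 0<=u[1]<420 else None)
E
```

```text
t 26.85 tcp [0.3765 0.2647 0.1163] y [-1.493e-01 -9.888e-01 -4.000e-04] z [ 8.e-04  3.e-04 -1.e+00] F [0.4 0.  0. ] gap 0.999 gf 0.0
w8 [264 185  27  21 448] centroid [0.3743 0.2649] rect mm ((374.5828552246094, 264.79693603515625), (22.11958885192871, 17.272066116333008), 83.91937255859375)
w8 [ 242   81   61   87 3779] centroid [0.4317 0.2596] rect mm ((431.6324768066406, 259.7605285644531), (45.36771774291992, 66.15576171875), 84.86309814453125)
w8 [243 116  60  53 145] centroid [0.4118 0.2659] rect mm ((418.7757263183594, 261.4004821777344), (47.49566650390625, 41.50068283081055), 81.46379089355469)
[0.377, 0.265] [276 193] [ 17 206 252]
[0.4, 0.261] [276 165] [  3  85 245]
[0.42, 0.2584] [276 140] [  3  78 245]
[0.44, 0.256] [275 114] [120   3 252]
[0.46, 0.253] [275  87] [  4  84 247]
[0.42, 0.235] [305 136] [ 99  72 224]
[0.425, 0.282] [246 139] [  2  73 243]
```

The cap is at (0.3746, 0.2648) and the flask yaw is about -0.098. Now I'll regrasp it by the body.

Request:
move_arm:
  targets:
    - {"dx":0.4,"dy":-0.04,"dz":-0.2,"rx":0,"ry":0,"rz":0.03}
    - {"dx":0.4,"dy":-0.04,"dz":-0.4,"rx":0,"ry":0,"rz":0.03}
    - {"dx":0.4,"dy":-0.04,"dz":-0.5,"rx":0,"ry":0,"rz":0.03}
    - {"dx":0.4,"dy":-0.04,"dz":-0.7,"rx":0,"ry":0,"rz":0.005}
    - {"dx":0.04,"dy":0,"dz":-0.9,"rx":0,"ry":0,"rz":0}
    - {"dx":0,"dy":0,"dz":-0.9,"rx":0,"ry":0,"rz":0}
    - {"dx":0,"dy":0,"dz":-0.9,"rx":0,"ry":0,"rz":0}
    - {"dx":0,"dy":0,"dz":-0.7,"rx":0,"ry":0,"rz":0}
    - {"dx":0,"dy":0,"dz":-0.4,"rx":0,"ry":0,"rz":0}
    - {"dx":0,"dy":0,"dz":-0.2,"rx":0,"ry":0,"rz":0}
  claw: 80

```text
t: 28.15
tcp_pos: [0.4172, 0.2604, -0.0314]
tool_rot: [0.999, -0.05, -0.001, 0.0]
force: [-1.1, 0.3, 1.1]
finger_gap: 0.801
gripper_force: 0.0
```

Request:
move_arm:
  targets:
    - {"dx":0,"dy":0,"dz":-0.1,"rx":0,"ry":0,"rz":0}
    - {"dx":0,"dy":0,"dz":-0.1,"rx":0,"ry":0,"rz":0}
    - {"dx":0,"dy":0,"dz":-0.05,"rx":0,"ry":0,"rz":0}
    - {"dx":0,"dy":0,"dz":-0.05,"rx":0,"ry":0,"rz":0}
    - {"dx":0,"dy":0,"dz":0,"rx":0,"ry":0,"rz":0}
    - {"dx":0,"dy":0,"dz":0,"rx":0,"ry":0,"rz":0}
    - {"dx":0,"dy":0,"dz":0,"rx":0,"ry":0,"rz":0}
    - {"dx":0,"dy":0,"dz":0,"rx":0,"ry":0,"rz":0}
    - {"dx":0,"dy":0,"dz":0,"rx":0,"ry":0,"rz":0}
    - {"dx":0,"dy":0,"dz":0,"rx":0,"ry":0,"rz":0}

```text
t: 29.4
tcp_pos: [0.4176, 0.2607, -0.0376]
tool_rot: [0.999, -0.05, -0.0, 0.0]
force: [0.3, 0.5, -0.2]
finger_gap: 0.801
gripper_force: 0.0
```

Request:
move_arm:
  targets:
    - {"dx":0,"dy":0,"dz":0,"rx":0,"ry":0,"rz":0}
    - {"dx":0,"dy":0,"dz":0,"rx":0,"ry":0,"rz":0}
    - {"dx":0,"dy":0,"dz":0,"rx":0,"ry":0,"rz":0}
    - {"dx":0,"dy":0,"dz":0,"rx":0,"ry":0,"rz":0}
    - {"dx":0,"dy":0,"dz":0,"rx":0,"ry":0,"rz":0}
    - {"dx":0,"dy":0,"dz":0,"rx":0,"ry":0,"rz":0}
    - {"dx":0,"dy":0,"dz":0.1,"rx":0,"ry":0,"rz":0}
    - {"dx":0,"dy":0,"dz":0.2,"rx":0,"ry":0,"rz":0}
    - {"dx":0,"dy":0,"dz":0.3,"rx":0,"ry":0,"rz":0}
    - {"dx":0,"dy":0,"dz":0.4,"rx":0,"ry":0,"rz":0}
  claw: 30
  newtons: 45

```text
t: 30.65
tcp_pos: [0.4175, 0.2607, -0.0121]
tool_rot: [0.999, -0.05, -0.0, 0.0]
force: [1.2, 0.6, -0.6]
finger_gap: 0.582
gripper_force: 46.6
```

Holding the body at 49.5 mm. The wrist camera would come close to the upright arm over the nest, so I'll regrip 12 mm nearer the cap.

Request:
move_arm:
  targets:
    - {"dx":0,"dy":0,"dz":-0.4,"rx":0,"ry":0,"rz":0}
    - {"dx":0,"dy":0,"dz":-0.3,"rx":0,"ry":0,"rz":0}
    - {"dx":0,"dy":0,"dz":-0.15,"rx":0,"ry":0,"rz":0}
    - {"dx":0,"dy":0,"dz":-0.08,"rx":0,"ry":0,"rz":0}
    - {"dx":0,"dy":0,"dz":-0.05,"rx":0,"ry":0,"rz":0}
    - {"dx":0,"dy":0,"dz":0,"rx":0,"ry":0,"rz":0}
    - {"dx":0,"dy":0,"dz":0,"rx":0,"ry":0,"rz":0}
    - {"dx":0,"dy":0,"dz":0,"rx":0,"ry":0,"rz":0}
    - {"dx":0,"dy":0,"dz":0,"rx":0,"ry":0,"rz":0}
    - {"dx":0,"dy":0,"dz":0,"rx":0,"ry":0,"rz":0}

```text
t: 31.9
tcp_pos: [0.4172, 0.2606, -0.0369]
tool_rot: [0.999, -0.05, -0.0, 0.0]
force: [-1.4, -0.4, 5.8]
finger_gap: 0.588
gripper_force: 50.5
```

Request:
move_arm:
  targets:
    - {"dx":0,"dy":0,"dz":0,"rx":0,"ry":0,"rz":0}
    - {"dx":0,"dy":0,"dz":0,"rx":0,"ry":0,"rz":0}
    - {"dx":0,"dy":0,"dz":0,"rx":0,"ry":0,"rz":0}
    - {"dx":0,"dy":0,"dz":0,"rx":0,"ry":0,"rz":0}
    - {"dx":-0.12,"dy":0.012,"dz":0,"rx":0,"ry":0,"rz":0}
    - {"dx":-0.18,"dy":0.018,"dz":0,"rx":0,"ry":0,"rz":0}
    - {"dx":-0.18,"dy":0.018,"dz":0,"rx":0,"ry":0,"rz":0}
    - {"dx":0,"dy":0,"dz":0,"rx":0,"ry":0,"rz":0}
    - {"dx":0,"dy":0,"dz":0,"rx":0,"ry":0,"rz":0}
    - {"dx":0,"dy":0,"dz":0,"rx":0,"ry":0,"rz":0}
  claw: 80

```text
t: 33.15
tcp_pos: [0.4059, 0.262, -0.037]
tool_rot: [0.999, -0.05, 0.0, -0.0]
force: [0.6, -0.1, -0.5]
finger_gap: 0.8
gripper_force: 0.0
```

Request:
move_arm:
  targets:
    - {"dx":0,"dy":0,"dz":0,"rx":0,"ry":0,"rz":0}
    - {"dx":0,"dy":0,"dz":0,"rx":0,"ry":0,"rz":0}
    - {"dx":0,"dy":0,"dz":0,"rx":0,"ry":0,"rz":0}
    - {"dx":0,"dy":0,"dz":0,"rx":0,"ry":0,"rz":0}
    - {"dx":0,"dy":0,"dz":0,"rx":0,"ry":0,"rz":0}
    - {"dx":0,"dy":0,"dz":0,"rx":0,"ry":0,"rz":0}
    - {"dx":0,"dy":0,"dz":0.2,"rx":0,"ry":0,"rz":0}
    - {"dx":0,"dy":0,"dz":0.6,"rx":0,"ry":0,"rz":0}
    - {"dx":0,"dy":0,"dz":0.8,"rx":0,"ry":0,"rz":0}
    - {"dx":0,"dy":0,"dz":0.8,"rx":0,"ry":0,"rz":0}
  claw: 30
  newtons: 45

```text
t: 34.4
tcp_pos: [0.4055, 0.262, 0.0241]
tool_rot: [0.999, -0.05, 0.0, -0.0]
force: [0.0, 0.5, -0.2]
finger_gap: 0.58
gripper_force: 46.7
```

```bash
python3 - <<'E'
from h import *
s,c=wsnap('w9');st(s)
m=cv2.imread("pics/w9.png")
blobs('w9',c,(0,25,120),(12,110,255),.05)
cv2.imwrite("pics/top9.png",cams.snapshot("top")[:,:,::-1])
E
```

```text
t 34.4 tcp [0.4055 0.262  0.0241] y [-9.99e-02 -9.95e-01 -1.00e-04] z [ 0.e+00  1.e-04 -1.e+00] F [ 0.   0.5 -0.2] gap 0.58 gf 46.702641146248425
w9 [  217   142   118   156 13421] centroid [0.4277 0.2599] rect mm ((424.96173095703125, 260.0439147949219), (53.149471282958984, 76.701171875), 84.57196044921875)
```

Request:
move_arm:
  targets:
    - {"dx":0,"dy":0,"dz":0.96,"rx":0,"ry":0,"rz":0}
    - {"dx":0,"dy":0,"dz":0.96,"rx":0,"ry":0,"rz":0}
    - {"dx":0,"dy":0,"dz":0.96,"rx":0,"ry":0,"rz":0}
    - {"dx":0,"dy":0,"dz":0.96,"rx":0,"ry":0,"rz":0}
    - {"dx":0.15,"dy":-0.6,"dz":0,"rx":0,"ry":0,"rz":0.0112}
    - {"dx":0.15,"dy":-0.92,"dz":0,"rx":0,"ry":0,"rz":0.0112}
    - {"dx":0.15,"dy":-0.92,"dz":0,"rx":0,"ry":0,"rz":0.0112}
    - {"dx":0.15,"dy":-0.92,"dz":0,"rx":0,"ry":0,"rz":0.0112}
    - {"dx":0.15,"dy":-0.92,"dz":0,"rx":0,"ry":0,"rz":0.0112}
    - {"dx":0.15,"dy":-0.92,"dz":0,"rx":0,"ry":0,"rz":0.0112}

```text
t: 35.75
tcp_pos: [0.4277, 0.1312, 0.1186]
tool_rot: [0.999, -0.032, -0.0, 0.0]
force: [-0.5, -0.4, -0.4]
finger_gap: 0.579
gripper_force: 46.9
```

Request:
move_arm:
  targets:
    - {"dx":0.15,"dy":-0.92,"dz":0,"rx":0,"ry":0,"rz":0.0112}
    - {"dx":0.15,"dy":-0.92,"dz":0,"rx":0,"ry":0,"rz":0.0112}
    - {"dx":0.15,"dy":-0.92,"dz":0,"rx":0,"ry":0,"rz":0.0112}
    - {"dx":0.15,"dy":-0.92,"dz":0,"rx":0,"ry":0,"rz":0.0112}
    - {"dx":0.15,"dy":-0.92,"dz":0,"rx":0,"ry":0,"rz":0.0112}
    - {"dx":0.15,"dy":-0.92,"dz":0,"rx":0,"ry":0,"rz":0.0112}
    - {"dx":0.15,"dy":-0.92,"dz":0,"rx":0,"ry":0,"rz":0.0112}
    - {"dx":0.15,"dy":-0.92,"dz":0,"rx":0,"ry":0,"rz":0.0112}
    - {"dx":0.15,"dy":-0.92,"dz":0,"rx":0,"ry":0,"rz":0.0112}
    - {"dx":0.15,"dy":-0.92,"dz":0,"rx":0,"ry":0,"rz":0.0112}

```text
t: 37.0
tcp_pos: [0.4652, -0.0986, 0.1186]
tool_rot: [1.0, -0.003, -0.0, -0.0]
force: [-0.9, -0.3, -0.7]
finger_gap: 0.578
gripper_force: 46.9
```

Request:
move_arm:
  targets:
    - {"dx":0.12,"dy":-0.92,"dz":0,"rx":0,"ry":0,"rz":0.0112}
    - {"dx":0.12,"dy":-0.92,"dz":0,"rx":0,"ry":0,"rz":0.0112}
    - {"dx":0.1,"dy":-0.92,"dz":0,"rx":0,"ry":0,"rz":0.0112}
    - {"dx":0.1,"dy":-0.8,"dz":0,"rx":0,"ry":0,"rz":0.0112}
    - {"dx":0.1,"dy":-0.47,"dz":0,"rx":0,"ry":0,"rz":0}
    - {"dx":0,"dy":0,"dz":-0.4,"rx":0,"ry":0,"rz":0}
    - {"dx":0,"dy":0,"dz":-0.6,"rx":0,"ry":0,"rz":0}
    - {"dx":0,"dy":0,"dz":-0.8,"rx":0,"ry":0,"rz":0}
    - {"dx":0,"dy":0,"dz":-0.8,"rx":0,"ry":0,"rz":0}
    - {"dx":0,"dy":0,"dz":-0.6,"rx":0,"ry":0,"rz":0}

```text
t: 38.25
tcp_pos: [0.4781, -0.1974, 0.0372]
tool_rot: [1.0, 0.009, -0.001, -0.001]
force: [0.2, -0.5, -0.6]
finger_gap: 0.582
gripper_force: 46.9
```

```bash
python3 - <<'E'
from h import *
s=sensors.sense();st(s);M=Ro.from_quat(s["tool_rot"]).as_matrix();print("yaw",np.arctan2(M[1,0],M[0,0]))
d=np.array([.4795,-.1987])-s["tcp_pos"][:2];print("to go units",d/.025,"dz to nest",(-.025-s["tcp_pos"][2])/.025,"rz",(.0175-np.arctan2(M[1,0],M[0,0]))/np.radians(30))
E
```

```text
t 38.25 tcp [ 0.4781 -0.1974  0.0372] y [ 0.0181 -0.9998 -0.0017] z [-0.0023  0.0017 -1.    ] F [ 0.2 -0.5 -0.6] gap 0.582 gf 46.88196709791555
yaw 0.018111612914693945
to go units [ 0.05571553 -0.05310512] dz to nest -2.4889657139971058 rz -0.001168094623588593
```

Request:
move_arm:
  targets:
    - {"dx":0.02,"dy":0,"dz":-0.4,"rx":0,"ry":0,"rz":0}
    - {"dx":0,"dy":0,"dz":-0.5,"rx":0,"ry":0,"rz":0}
    - {"dx":0,"dy":0,"dz":-0.5,"rx":0,"ry":0,"rz":0}
    - {"dx":0,"dy":0,"dz":-0.35,"rx":0,"ry":0,"rz":0}
    - {"dx":0,"dy":0,"dz":-0.2,"rx":0,"ry":0,"rz":0}
    - {"dx":0,"dy":0,"dz":-0.15,"rx":0,"ry":0,"rz":0}
    - {"dx":0,"dy":0,"dz":-0.1,"rx":0,"ry":0,"rz":0}
    - {"dx":0,"dy":0,"dz":-0.08,"rx":0,"ry":0,"rz":0}
    - {"dx":0,"dy":0,"dz":0,"rx":0,"ry":0,"rz":0}
    - {"dx":0,"dy":0,"dz":0,"rx":0,"ry":0,"rz":0}

```text
t: 39.5
tcp_pos: [0.4797, -0.1989, -0.0179]
tool_rot: [1.0, 0.009, 0.0, 0.0]
force: [0.7, 0.2, -0.4]
finger_gap: 0.583
gripper_force: 46.9
```

```bash
python3 -c "
from h import *
st()"
```

```text
t 39.5 tcp [ 0.4797 -0.1989 -0.0179] y [ 1.720e-02 -9.999e-01  2.000e-04] z [ 3.e-04 -2.e-04 -1.e+00] F [ 0.7  0.2 -0.4] gap 0.583 gf 46.884177730989904
```

Request:
move_arm:
  targets:
    - {"dx":0,"dy":0,"dz":-0.1,"rx":0,"ry":0,"rz":0}
    - {"dx":0,"dy":0,"dz":-0.08,"rx":0,"ry":0,"rz":0}
    - {"dx":0,"dy":0,"dz":-0.05,"rx":0,"ry":0,"rz":0}
    - {"dx":0,"dy":0,"dz":-0.03,"rx":0,"ry":0,"rz":0}
    - {"dx":0,"dy":0,"dz":-0.02,"rx":0,"ry":0,"rz":0}
    - {"dx":0,"dy":0,"dz":-0.02,"rx":0,"ry":0,"rz":0}
    - {"dx":0,"dy":0,"dz":0,"rx":0,"ry":0,"rz":0}
    - {"dx":0,"dy":0,"dz":0,"rx":0,"ry":0,"rz":0}
    - {"dx":0,"dy":0,"dz":0,"rx":0,"ry":0,"rz":0}
    - {"dx":0,"dy":0,"dz":0,"rx":0,"ry":0,"rz":0}

```text
t: 40.75
tcp_pos: [0.4796, -0.1988, -0.0247]
tool_rot: [1.0, 0.009, 0.0, 0.0]
force: [-1.8, 0.9, 6.6]
finger_gap: 0.581
gripper_force: 47.9
```

Request:
move_arm:
  targets:
    - {"dx":0,"dy":0,"dz":0,"rx":0,"ry":0,"rz":0}
    - {"dx":0,"dy":0,"dz":0,"rx":0,"ry":0,"rz":0}
    - {"dx":0,"dy":0,"dz":0,"rx":0,"ry":0,"rz":0}
    - {"dx":0,"dy":0,"dz":0.3,"rx":0,"ry":0,"rz":0}
    - {"dx":0,"dy":0,"dz":0.8,"rx":0,"ry":0,"rz":0}
    - {"dx":0,"dy":0,"dz":1,"rx":0,"ry":0,"rz":0}
    - {"dx":0,"dy":0,"dz":1,"rx":0,"ry":0,"rz":0}
    - {"dx":-0.2,"dy":0,"dz":1,"rx":0,"ry":0,"rz":0}
    - {"dx":-0.3,"dy":0,"dz":1,"rx":0,"ry":0,"rz":0}
    - {"dx":-0.3,"dy":0,"dz":0.9,"rx":0,"ry":0,"rz":0}
  claw: 80

```text
t: 42.0
tcp_pos: [0.4593, -0.1988, 0.1258]
tool_rot: [1.0, 0.009, 0.0, 0.0]
force: [0.0, 0.1, 0.7]
finger_gap: 0.8
gripper_force: 0.0
```

```bash
python3 - <<'E'
from h import *
s,c=wsnap('w10');st(s)
blobs('w10',c,(3,120,110),(22,255,255),.024)
blobs('w10',c,(0,25,120),(12,110,255),.024)
blobs('w10',c,(0,170,80),(3,255,255),.12)
E
```

```text
t 42.0 tcp [ 0.4593 -0.1988  0.1258] y [ 1.730e-02 -9.999e-01  4.000e-04] z [ 5.e-04 -4.e-04 -1.e+00] F [0.  0.1 0.7] gap 0.8 gf 0.0
w10 [264 195  28  22 461] centroid [ 0.4482 -0.1994] rect mm ((448.94732666015625, -199.65695190429688), (18.38214683532715, 22.75639533996582), 3.4032328128814697)
w10 [ 246   94   62   87 3223] centroid [ 0.4996 -0.1957] rect mm ((505.1397705078125, -197.68223571777344), (67.51029205322266, 47.96207809448242), 1.0982760190963745)
w10 [266  27  23  15 297] centroid [ 0.5648 -0.197 ] rect mm ((564.6451416015625, -196.76034545898438), (6.050695896148682, 10.558591842651367), 1.011857032775879)
```

The flask is seated, with its cap at station (-43, -0.3) mm. Now back to the grip bar.

Request:
move_arm:
  targets:
    - {"dx":0,"dy":0,"dz":0.8,"rx":0,"ry":0,"rz":0}
    - {"dx":0.3,"dy":0,"dz":0.8,"rx":0,"ry":0,"rz":0}
    - {"dx":0.75,"dy":0.02,"dz":0.2,"rx":0,"ry":0,"rz":0}
    - {"dx":0.8,"dy":0.02,"dz":0,"rx":0,"ry":0,"rz":0}
    - {"dx":0.8,"dy":0.02,"dz":0,"rx":0,"ry":0,"rz":0}
    - {"dx":0.8,"dy":0.02,"dz":0,"rx":0,"ry":0,"rz":0}
    - {"dx":0.8,"dy":0,"dz":0,"rx":0,"ry":0,"rz":0}
    - {"dx":0.8,"dy":0,"dz":0,"rx":0,"ry":0,"rz":0}
    - {"dx":0.6,"dy":0,"dz":0,"rx":0,"ry":0,"rz":0}
    - {"dx":0.4,"dy":0,"dz":-0.2,"rx":0,"ry":0,"rz":0}
  claw: 60
  newtons: 35

```text
t: 43.3
tcp_pos: [0.6116, -0.1967, 0.1643]
tool_rot: [1.0, 0.009, 0.0, 0.0]
force: [-0.6, -0.3, -0.4]
finger_gap: 0.599
gripper_force: 0.0
```

Request:
move_arm:
  targets:
    - {"dx":0,"dy":0,"dz":-0.4,"rx":0,"ry":0,"rz":0}
    - {"dx":0,"dy":0,"dz":-0.5,"rx":0,"ry":0,"rz":0}
    - {"dx":0,"dy":0,"dz":-0.5,"rx":0,"ry":0,"rz":0}
    - {"dx":0,"dy":0,"dz":-0.4,"rx":0,"ry":0,"rz":0}
    - {"dx":0,"dy":0,"dz":-0.3,"rx":0,"ry":0,"rz":0}
    - {"dx":0,"dy":0,"dz":-0.1,"rx":0,"ry":0,"rz":0}
    - {"dx":0,"dy":0,"dz":0,"rx":0,"ry":0,"rz":0}
    - {"dx":0,"dy":0,"dz":0,"rx":0,"ry":0,"rz":0}
    - {"dx":0,"dy":0,"dz":0,"rx":0,"ry":0,"rz":0}
    - {"dx":0,"dy":0,"dz":0,"rx":0,"ry":0,"rz":0}

```text
t: 44.55
tcp_pos: [0.611, -0.1968, 0.1097]
tool_rot: [1.0, 0.009, 0.0, 0.0]
force: [-0.6, -0.7, 0.4]
finger_gap: 0.597
gripper_force: 0.0
```

Request:
move_arm:
  targets:
    - {"dx":0,"dy":0,"dz":0,"rx":0,"ry":0,"rz":0}
    - {"dx":0,"dy":0,"dz":0,"rx":0,"ry":0,"rz":0}
    - {"dx":0,"dy":0,"dz":0,"rx":0,"ry":0,"rz":0}
    - {"dx":0,"dy":0,"dz":0,"rx":0,"ry":0,"rz":0}
    - {"dx":0,"dy":0,"dz":0,"rx":0,"ry":0,"rz":0}
    - {"dx":0,"dy":0,"dz":0,"rx":0,"ry":0,"rz":0}
    - {"dx":0,"dy":0,"dz":0,"rx":0,"ry":0,"rz":0}
    - {"dx":0,"dy":0,"dz":0,"rx":0,"ry":0,"rz":0}
    - {"dx":0,"dy":0,"dz":0,"rx":0,"ry":0,"rz":0}
    - {"dx":0,"dy":0,"dz":0,"rx":0,"ry":0,"rz":0}
  claw: 20
  newtons: 35

```text
t: 45.8
tcp_pos: [0.6109, -0.1965, 0.1098]
tool_rot: [1.0, 0.009, 0.0, -0.0]
force: [-1.1, 2.0, 4.8]
finger_gap: 0.366
gripper_force: 35.9
```

```bash
python3 - <<'E'
from h import *
st()
q=np.linspace(1.735,.23,21);a=np.pi-np.arctan2(6,111)-q
print((np.c_[np.diff(.1112*np.cos(a)),np.diff(.1112*np.sin(a))]/.025).round(3).tolist())
E
```

```text
t 45.8 tcp [ 0.6109 -0.1965  0.1098] y [ 1.710e-02 -9.999e-01 -5.000e-04] z [ 2.e-04  5.e-04 -1.e+00] F [-1.1  2.   4.8] gap 0.366 gf 35.90905487537384
[[-0.329, 0.06], [-0.333, 0.035], [-0.334, 0.01], [-0.334, -0.015], [-0.332, -0.04], [-0.328, -0.065], [-0.322, -0.09], [-0.315, -0.114], [-0.305, -0.137], [-0.294, -0.159], [-0.281, -0.181], [-0.267, -0.202], [-0.251, -0.221], [-0.234, -0.24], [-0.215, -0.256], [-0.195, -0.272], [-0.174, -0.286], [-0.152, -0.298], [-0.129, -0.309], [-0.106, -0.317]]
```

Gripped. Now swinging it forward.

Request:
move_arm:
  targets:
    - {"dx":-0.329,"dy":-0.005,"dz":0.06,"rx":0,"ry":0,"rz":0}
    - {"dx":-0.333,"dy":-0.005,"dz":0.035,"rx":0,"ry":0,"rz":0}
    - {"dx":-0.334,"dy":-0.005,"dz":0.01,"rx":0,"ry":0,"rz":0}
    - {"dx":-0.334,"dy":-0.005,"dz":-0.015,"rx":0,"ry":0,"rz":0}
    - {"dx":-0.332,"dy":-0.005,"dz":-0.04,"rx":0,"ry":0,"rz":0}
    - {"dx":-0.328,"dy":-0.005,"dz":-0.065,"rx":0,"ry":0,"rz":0}
    - {"dx":-0.322,"dy":-0.005,"dz":-0.09,"rx":0,"ry":0,"rz":0}
    - {"dx":-0.315,"dy":-0.005,"dz":-0.114,"rx":0,"ry":0,"rz":0}
    - {"dx":-0.305,"dy":-0.005,"dz":-0.137,"rx":0,"ry":0,"rz":0}
    - {"dx":-0.294,"dy":-0.005,"dz":-0.159,"rx":0,"ry":0,"rz":0}

```text
t: 47.05
tcp_pos: [0.5309, -0.1981, 0.0986]
tool_rot: [1.0, 0.009, 0.001, 0.001]
force: [-2.9, 3.4, 12.8]
finger_gap: 0.369
gripper_force: 38.9
```

Request:
move_arm:
  targets:
    - {"dx":-0.281,"dy":-0.005,"dz":-0.181,"rx":0,"ry":0,"rz":0}
    - {"dx":-0.267,"dy":-0.005,"dz":-0.202,"rx":0,"ry":0,"rz":0}
    - {"dx":-0.251,"dy":-0.005,"dz":-0.221,"rx":0,"ry":0,"rz":0}
    - {"dx":-0.234,"dy":-0.005,"dz":-0.24,"rx":0,"ry":0,"rz":0}
    - {"dx":-0.215,"dy":-0.005,"dz":-0.256,"rx":0,"ry":0,"rz":0}
    - {"dx":-0.195,"dy":-0.005,"dz":-0.272,"rx":0,"ry":0,"rz":0}
    - {"dx":-0.174,"dy":-0.005,"dz":-0.286,"rx":0,"ry":0,"rz":0}
    - {"dx":-0.152,"dy":-0.005,"dz":-0.298,"rx":0,"ry":0,"rz":0}
    - {"dx":-0.129,"dy":-0.005,"dz":-0.309,"rx":0,"ry":0,"rz":0}
    - {"dx":-0.05,"dy":-0.005,"dz":-0.16,"rx":0,"ry":0,"rz":0}

```text
t: 48.3
tcp_pos: [0.4771, -0.1989, 0.0349]
tool_rot: [1.0, 0.009, -0.004, -0.001]
force: [-8.6, -1.7, 3.6]
finger_gap: 0.367
gripper_force: 46.3
```

Request:
move_arm:
  targets:
    - {"dx":-0.01,"dy":0,"dz":-0.06,"rx":0,"ry":0,"rz":0}
    - {"dx":-0.01,"dy":0,"dz":-0.05,"rx":0,"ry":0,"rz":0}
    - {"dx":0,"dy":0,"dz":-0.03,"rx":0,"ry":0,"rz":0}
    - {"dx":0,"dy":0,"dz":0,"rx":0,"ry":0,"rz":0}
    - {"dx":0,"dy":0,"dz":0,"rx":0,"ry":0,"rz":0}
    - {"dx":0,"dy":0,"dz":0,"rx":0,"ry":0,"rz":0}
    - {"dx":0,"dy":0,"dz":0,"rx":0,"ry":0,"rz":0}
    - {"dx":0,"dy":0,"dz":0,"rx":0,"ry":0,"rz":0}
    - {"dx":0,"dy":0,"dz":0,"rx":0,"ry":0,"rz":0}
    - {"dx":0,"dy":0,"dz":0,"rx":0,"ry":0,"rz":0}

```text
t: 49.55
tcp_pos: [0.4759, -0.1989, 0.0316]
tool_rot: [1.0, 0.009, -0.005, -0.001]
force: [-10.7, -3.1, 3.8]
finger_gap: 0.369
gripper_force: 46.5
```

Request:
move_arm:
  targets:
    - {"dx":0,"dy":0,"dz":0,"rx":0,"ry":0,"rz":0}
    - {"dx":0,"dy":0,"dz":0,"rx":0,"ry":0,"rz":0}
    - {"dx":0,"dy":0,"dz":0,"rx":0,"ry":0,"rz":0}
    - {"dx":0,"dy":0,"dz":0,"rx":0,"ry":0,"rz":0}
    - {"dx":0,"dy":0,"dz":0.2,"rx":0,"ry":0,"rz":0}
    - {"dx":0,"dy":0,"dz":0.7,"rx":0,"ry":0,"rz":0}
    - {"dx":0,"dy":0,"dz":1,"rx":0,"ry":0,"rz":0}
    - {"dx":0,"dy":0,"dz":1,"rx":0,"ry":0,"rz":0}
    - {"dx":-0.2,"dy":0,"dz":0.6,"rx":0,"ry":0,"rz":0}
    - {"dx":-0.2,"dy":0,"dz":0.2,"rx":0,"ry":0,"rz":0}
  claw: 65

```text
t: 50.8
tcp_pos: [0.4709, -0.1994, 0.1259]
tool_rot: [1.0, 0.009, 0.001, 0.0]
force: [-1.0, 1.1, 0.4]
finger_gap: 0.645
gripper_force: 0.0
```

```bash
python3 - <<'E'
from h import *
s,c=wsnap('w11');st(s)
blobs('w11',c,(3,120,110),(22,255,255),.024)
m=blobs('w11',c,(0,170,80),(3,255,255),.055)
ys,xs=np.nonzero(m);print("red end row",ys.max(),"col",xs[ys==ys.max()].mean())
th=.0175
for q in(0,.1,.2,.3):   # stem end: bar centre less 9 mm toward the pin side
    a=np.pi-np.arctan2(6,111)-q;r=.1112
    p=[.583+r*np.cos(a)+.008,-.1985,.046+r*np.sin(a)+.002];print(q,proj(c,p))
E
```

```text
t 50.8 tcp [ 0.4709 -0.1994  0.1259] y [ 1.730e-02 -9.998e-01  8.000e-04] z [ 1.1e-03 -8.0e-04 -1.0e+00] F [-1.   1.1  0.4] gap 0.645 gf 0.0
w11 [265 222  25   9 161] centroid [ 0.4429 -0.1998] rect mm ((442.39013671875, -199.97938537597656), (7.361804008483887, 20.687179565429688), 1.028856635093689)
w11 [ 264   31   24  107 1973] centroid [ 0.559 -0.197] rect mm ((554.930419921875, -197.5579833984375), (67.82811737060547, 14.958382606506348), 2.3693456649780273)
red end row 137 col 282.0
0 [275.97407382 192.85837831]
0.1 [275.97814736 195.28622564]
0.2 [276.01103815 196.3238035 ]
0.3 [276.0767059  195.75594637]
```

```bash
python3 - <<'E'
from h import *
c=pickle.load(open("w11.pkl","rb"))
m=blobs('w11',c,(0,130,50),(5,255,255),.055)
ys,xs=np.nonzero(m);print("red rows",ys.min(),ys.max())
for q in(0,.1,.15,.2,.25,.3,.4,.6):
    a=np.pi-np.arctan2(6,111)-q;b=np.array([.5835+.1112*np.cos(a),-.1985,.046+.1112*np.sin(a)])
    r=[proj(c,b+[.009*np.cos(t),0,.009*np.sin(t)])[1] for t in np.linspace(0,6.28,60)];w=proj(c,b+[0,.016,0])[0]-proj(c,b-[0,.016,0])[0]
    print(q,"bar rows",min(r),max(r),"width",w)
im=cv2.resize(cv2.imread("pics/w11.png"),(560,420),interpolation=cv2.INTER_AREA);g=cv2.cvtColor(im,cv2.COLOR_BGR2GRAY)
print("gray col 277 rows 130-236",g[130:236:3,277]);
for r in(185,195,205,215):print(r,"gray cols 235-320",g[r,235:322:3])
E
```

```text
w11 [ 264   30   24  168 3214] centroid [ 0.5391 -0.1974] rect mm ((533.1437377929688, -197.286865234375), (112.2513427734375, 15.1856689453125), 1.0273088216781616)
red rows 30 197
0 bar rows 189.86858977265845 213.57493146193212 width -42.15335522610212
0.1 bar rows 192.13304393542757 216.87268050995658 width -43.98993081093687
0.15 bar rows 192.75725795689877 218.055940626361 width -44.982561275912246
0.2 bar rows 193.00950649307885 218.89658738112885 width -46.0265591939216
0.25 bar rows 192.8626196909577 219.36821485156025 width -47.123173378007806
0.3 bar rows 192.28765526011756 219.442581168104 width -48.27352650769507
0.4 bar rows 189.72905811495568 218.2774373743663 width -50.73905233318345
0.6 bar rows 178.02016341503366 209.76146348539754 width -56.33914494655673
gray col 277 rows 130-236 [108 119 119 119 118 119 117 117 116 114 113 111 109  97  86  83  81  79
  74  71  68  65  55  25  24  21  26  31  13  13  17  80  89  96 139 130]
185 gray cols 235-320 [233 235 239 238 150 141 158 161 163 162 163 151  65  72  71  70 124 163
 163 163 162 159 143 136 216 234 234 231 231]
195 gray cols 235-320 [232 235 238 235 122  84 120 121 121 122 121 104  50  57  60  59  86 117
 118 121 122 131 103  61 213 234 234 230 230]
205 gray cols 235-320 [143 148 152 150  77  16  19  26  27  26  24  25  25  24  21  23  25  26
  27  28  26  28  32  67 228 232 233 230 230]
215 gray cols 235-320 [144 150 150 151 134  22  12   5  14  10   9  10  14  15  11  15  19  23
  25  25  31  25  16  93 144 144 189 182 141]
```

```bash
python3 - <<'E'
from h import *
def width(k,rows):
    g=cv2.cvtColor(cv2.imread(f"pics/{k}.png"),cv2.COLOR_BGR2GRAY).astype(float);o=[]
    for r in rows:
        l=g[r,300:500];mid=95;th=70
        a=mid
        while l[a]<th or a>mid-25:a-=1
        b=mid
        while l[b]<th or b<mid+25:b+=1
        o.append((300+a,300+b,b-a))
    return o
print("w11",width("w11",[288,294,300,306,312]))
print("w6",width("w6",range(360,400,8)));print("w5",width("w5",range(312,340,6)))
cs=cams.camera_model("scene");print(proj(cs,[.475,-.199,.074]),proj(cs,[.472,-.199,.052]))
E
```

```text
w11 [(353, 436, 83), (353, 435, 82), (353, 436, 83), (355, 434, 79), (354, 435, 81)]
w6 [(334, 453, 119), (334, 453, 119), (344, 445, 101), (343, 447, 104), (341, 449, 108)]
w5 [(346, 444, 98), (347, 445, 98), (347, 445, 98), (348, 443, 95), (350, 442, 92)]
[327.60867647 186.81612638] [328.06054988 192.29519506]
```

Request:
move_arm:
  targets:
    - {"dx":-0.4,"dy":0,"dz":0.4,"rx":0,"ry":0,"rz":0}
    - {"dx":-0.5,"dy":0,"dz":0.5,"rx":0,"ry":0,"rz":0}
    - {"dx":-0.5,"dy":0,"dz":0.5,"rx":0,"ry":0,"rz":0}
    - {"dx":-0.4,"dy":0,"dz":0.5,"rx":0,"ry":0,"rz":0}
    - {"dx":0,"dy":0,"dz":0.5,"rx":0,"ry":0,"rz":0}
    - {"dx":0,"dy":0,"dz":0.3,"rx":0,"ry":0,"rz":0}
    - {"dx":0,"dy":0,"dz":0,"rx":0,"ry":0,"rz":0}
    - {"dx":0,"dy":0,"dz":0,"rx":0,"ry":0,"rz":0}
    - {"dx":0,"dy":0,"dz":0,"rx":0,"ry":0,"rz":0}
    - {"dx":0,"dy":0,"dz":0,"rx":0,"ry":0,"rz":0}

```text
t: 52.1
tcp_pos: [0.4259, -0.1991, 0.192]
tool_rot: [1.0, 0.009, -0.0, -0.0]
force: [-0.2, 0.2, 0.4]
finger_gap: 0.65
gripper_force: 0.0
```

```bash
python3 - <<'E'
from h import *
s,c=wsnap('w12');st(s)
def redend(k):
    im=cv2.imread(f"pics/{k}.png");m=cv2.inRange(cv2.cvtColor(im,cv2.COLOR_BGR2HSV),(0,130,50),(5,255,255));l=cv2.connectedComponentsWithStats(m);i=1+np.argmax(l[2][1:,4]);ys,xs=np.nonzero(l[1]==i);return ys.max(),xs[ys>ys.max()-5].mean()
def tri(ks):
    A=[];b=[]
    for k in ks:
        v,u=redend(k);c=pickle.load(open(k+".pkl","rb"));E=np.array(c["extrinsics"]);R=E[:3,:3];o=-R.T@E[:3,3]
        d=R.T@np.array([(u*.7-.15-c["cx"])/c["fx"],(v*.7-.15-c["cy"])/c["fy"],1]);d/=np.linalg.norm(d);P=np.eye(3)-np.outer(d,d);A.append(P);b.append(P@o);print(k,u,v)
    return np.linalg.solve(sum(A),sum(b))
print("start stem end",tri(["w2","w5"]),"now",tri(["w11","w12"]))
blobs('w12',c,(3,120,110),(22,255,255),.024);blobs('w12',c,(0,25,120),(12,110,255),.024)
E
```

```text
t 52.1 tcp [ 0.4259 -0.1991  0.192 ] y [ 1.720e-02 -9.999e-01 -6.000e-04] z [-7.e-04  6.e-04 -1.e+00] F [-0.2  0.2  0.4] gap 0.65 gf 0.0
w2 396.97727272727275 186
w5 395.44827586206895 307
w11 394.94117647058823 283
w12 397.92857142857144 177
start stem end [ 0.47931472 -0.19896644  0.05480845] now [ 0.48208168 -0.19895445  0.07546295]
w12 [267 146  23  16 298] centroid [ 0.4493 -0.1995] rect mm ((449.3149719238281, -199.84654235839844), (14.780590057373047, 22.023855209350586), 3.7360408306121826)
w12 [251  53  21  74 691] centroid [ 0.5065 -0.1811] rect mm ((508.8529357910156, -182.07180786132812), (65.06810760498047, 17.771827697753906), 2.4260201454162598)
```

The stem end has risen 20.7 mm from its start height, which gives q≈0.20, so the foot is on the flask. The cap is in the fork and the robot is clear. Handing in.

```bash
python3 -c "
from station import order
print(order.sign_off())"
```

```text
the job is handed in; nothing more can be done
None
```

The job is handed in: by my last camera measurements the flask lies in the nest with its cap in the fork, the red arm's foot rests on it at about 0.20 rad, and the robot is clear. It took about 52 s and the verdict was not shown.

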